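# Right the knocked-over pen mug and refill it

### The job

The pen mug has been knocked over and its contents have spilled on the desk. Tip the mug up onto its foot against the side of the vacuum gauge next to it, without picking it up off the desk, then stand every spilled pen and marker, and the tweezers if they are there, in it. Leave the mug upright with its side close against the gauge, and leave the other things on the desk where they are.

Things in the scene. Friction and masses are not known exactly. Their poses are not given: they have to be found in the camera images.
- mug: White dotted ceramic mug, 91 mm tall, 82 mm across (too wide to grip), 0.22 to 0.36 kg; handle to 74 mm from its axis. It lies on its side propped on its handle (at the back), axis 40 mm up, mouth roughly to the robot's right, foot 2 to 5 cm from the gauge's side. Its z runs foot to mouth, the handle along -y; origin in the foot's plane, 17 mm off the axis towards the handle.
- mug_foot (a point): Centre of the mug's foot (underside), on the mug's axis; axes as the mug's.
- mug_mouth (a point): Centre of the mug's mouth, in the plane of the rim, 91 mm from mug_foot along the mug's axis. The clear opening is 58 mm across and 84 mm deep; take the wall as 11 mm thick.
- gauge: Bench vacuum gauge, a heavy dark green instrument (fixed), 204 mm deep, 218 wide, 132 tall, facing the robot, at the left. Origin: under its middle, on the desk; x to its rear, y to its left, z up. Its flat right-hand side panel (y = -106 mm, from x = -86 to 102, 7 to 131 mm up) is the wall beside the mug; a mug standing flush against it has its axis at y = -147 mm.
- black_marker: White felt marker with a black cap and grey band, round, 132 mm long, 13 mm thick (12 mm on the barrel), 20 g. Starts lying on the desk, or is absent (reads None from the start). Origin: on its underside as it lies, midway along it; its y axis runs along it, cap end towards -y.
- grey_marker: Another white felt marker with a black cap and grey band, round, 132 mm long, 13 mm thick (12 mm on the barrel), 20 g. Starts lying on the desk, or is absent (reads None from the start). Origin: on its underside as it lies, midway along it; its y axis runs along it, cap end towards -y.
- red_marker: White felt marker with a red cap and grey band, round, 132 mm long, 13 mm thick (12 mm on the barrel), 20 g. Starts lying on the desk, or is absent (reads None from the start). Origin: on its underside as it lies, midway along it; its y axis runs along it, cap end towards -y.
- blue_pen: Slim blue ballpoint pen, 145 mm long, 12 mm wide (over its clip) and 9 mm high, 10 g. Starts lying on the desk, or is absent (reads None from the start). Origin: on its underside as it lies, midway along it; its y axis runs along it.
- tweezers: Steel tweezers lying on edge, 122 mm long, 12 mm wide across the arms (rigid, grip them there) and 9 mm high, 20 g. Starts lying on the desk, or is absent (reads None from the start). Origin: on its underside as it lies, midway along it; its y axis runs along it.
- screwdriver: Small screwdriver with an orange handle, 100 mm long, 16 mm thick, lying loose by the back step; it does not belong in the mug and is to be left alone.
- tape: Roll of black tape, 57 mm across, 19 mm high, loose, by the back step; to be left alone.
- solder_reel: Reel of solder with blue flanges, 56 mm across, 50 mm high, loose, at the right; to be left alone.

How it is judged:
By the outcome, as a careful person would: the job done as asked, in the order asked, and still so for the second after the job is handed in, with the robot touching nothing.
Of black_marker, grey_marker, red_marker, blue_pen, tweezers only 3 to 5 are there at a start; the rules pass over those that are not, and their reading is None.
At some moment in a run one of mug may be knocked a few centimetres aside while the robot is not near it.
It also fails if it takes over 210 s, if anything falls off the work surface, if the arm or the gripper's body presses on something with over 40 N, if the wrist force passes 120 N, or if a joint passes its speed limit or range.

### The arm

A 7-joint arm with a two-finger parallel gripper is mounted at the origin on a cart in front of the work surface, level with it; the furniture and walls round the work are solid. World frame = base frame: x ahead of the robot, y to its left, z up, the work surface at z = 0. Lengths are in m, angles in degrees, forces in N, time in s.
With the tool pointing down it reaches from about 0.35 to 0.9 m from the base axis. Payload 19.9 kg.
Tool frame: the origin (TCP) lies on the mounting face of the last link; the fingertips stand 199 mm ahead of it and the grasp point (between the pads) lies 180 mm ahead of it (tips_ahead is the distance from the TCP to the fingertips, in m); z points along the fingers, y is the line along which they close (so a half turn about z gives the same grasp; the last joint's range is limited). The gripper opens to 94 mm and grips with 3 to 60 N. Pads are 16 mm wide; open, the fingers measure 119 mm over their backs; the gripper's body (75 mm by 177 mm) begins 78 mm behind the grasp point.
Start: joints at [66.091, 23.915, -0.59, 92.452, 0.269, 63.638, -3.037], TCP at [0.229, -0.581, 0.405] pointing down, gripper open.
Joint ranges: [-161.28, 161.28], [-22.2, 115.67], [-73.04, 71.86], [3.21, 147.25], [-68.34, 248.33], [10.77, 114.83], [-161.83, 161.83]. Speed limits (degrees/s): [108.29, 108.29, 136.94, 136.94, 172.46, 172.46, 172.46].

### API

Orientations are given as [roll, pitch, yaw] about the fixed x, y, z axes, in that order (R = Rz(yaw) Ry(pitch) Rx(roll)).
In Python, from bench import sense, grab_frame, hand_in, cut_out, tips_ahead gives the robot as it stands.
- The arm moves only by the shell command python3 -m crank 'ROWS' [FORCE]. ROWS is JSON, a list of rows, each a list of 5 numbers: the closure, from 0 (fully open) to 1 (shut), then the shift along the tool's x, y, z in cm, then the turn about the tool's z in rad. In form: [[jaw, dx, dy, dz, twist], ...]. A call has 1 to 5 rows; each row shifts and turns the commanded pose from where the row before left it, along the tool's axes as they then stand; what a row does not reach is not made up. A row lasts 1/12 s, in which the tool goes at most 41.7 mm and 7.16 degrees, less where a joint would pass 70% of its speed; a pose out of reach is approached as far as the arm can. A call is refused whole if a number of a shift passes 4.17 or a number of a turn 0.125, either way. A call with a gripper value outside its range is refused whole. The fingers move at their own pace and stop on an object; FORCE is the grip in N (left out, the last holds). Time passes only in rows, so rows that do not move let the fingers close. It gives the time, the measured TCP pose, the force, the opening and the grip force at its end, in the units of the state.
- sense(): the state, without advancing time (a new reading comes with each control period).
- grab_frame(name): name is "scene" or "top" or "wrist"; returns a dict with "color" (400x640x3 uint8, red, green, blue), "depth" (400x640 float32, m along the optical axis (not along the pixel's ray), 0 where there is no reading), "K" (3x3 intrinsics, pixels), "k1" (the pictures are not rectified: a ray, as slopes to the right and down, at radius r is drawn at 1 + k1 r^2 times it, then the intrinsics apply), "rvec" (rotation vector, rad) and "tvec" (3), from world to camera coordinates, as OpenCV has them; the wrist camera has in their place "T_tool_cam" (4x4, takes a point from camera to tool coordinates, whose origin is the TCP and whose axes are the flange's). Camera axes: x right, y down, z forward; pixel columns grow to the right and rows downward; lengths in m; the calibration is good to about 2 mm. A picture is of the moment at which its call begins: read the wrist's pose just before it.
- hand_in(): hands the job in; it is judged then, once.
Trained networks look in the newest picture that a camera, given by its name, has taken for a name from the list of things; names that differ only in an ending like _2 or _b are one class to them, and where a whole thing is asked for, a point or a joint stands for the part that bears it (a point fixed in the world has none). Each returns a list of dicts, best first, with "p" (0 to 1); they miss things now and then, are a little off and sometimes report something else, mostly with a low value. They report only what shows in the picture. A call takes as long as a camera call.
- cut_out(camera, label): "region" (400x640 bool, what is visible of it) and "box" ([left, top, right, bottom] in pixels, round what is visible of it).
The state is a dict: "time_s": time; "qpos": joint angles; "joint_velocities": joint speeds; "joint_torque": joint torques, N m; "position": TCP position; "ee_rot": TCP orientation; "ft_force": force on the tool from outside, world axes, zero at the start; "torque": the same for the moment, N m; "width": finger opening in m; "gripper_force": force on a finger pad.
Only numpy, scipy, OpenCV 4.12 (cv2) and the standard library are available. Lean on these libraries where they do the work, as an engineer would, in place of code of your own. Each camera call takes 0.05 s, during which the arm holds its last target. There are 200 camera calls.

## Working session

There is one attempt and no reset: what is moved stays moved. The work goes in short steps, Python scripts to look and compute and a shell command to move; the robot and the scene stay as the last step left them, time stands still between calls to the robot, and variables do not carry over. Pictures are saved under pics/ and viewed, at most 16 in all, crops included, and the job is handed in when it is done.

```bash
ls; mkdir -p pics
cat > h.py <<'E'
import numpy as np, cv2
from scipy.spatial.transform import Rotation as R
from bench import sense, grab_frame, hand_in, cut_out, tips_ahead
def pose(s=None):
    s=s or sense(); T=np.eye(4); T[:3,:3]=R.from_euler('xyz',s['ee_rot'],degrees=True).as_matrix(); T[:3,3]=s['position']; return T
def frame(name):
    T=pose(); f=grab_frame(name)
    if name=='wrist': f['Twc']=T@f['T_tool_cam']
    else:
        M=np.eye(4); M[:3,:3]=cv2.Rodrigues(np.array(f['rvec'],float))[0]; M[:3,3]=np.ravel(f['tvec']); f['Twc']=np.linalg.inv(M)
    return f
def cloud(f):
    h,w=f['depth'].shape; u,v=np.meshgrid(np.arange(w),np.arange(h))
    D=np.array([f['k1'],0,0,0.]); p=cv2.undistortPoints(np.stack([u,v],-1).reshape(-1,1,2).astype(float),np.array(f['K'],float),D).reshape(h,w,2)
    d=f['depth']; c=np.dstack([p*d[...,None],d]); W=c@f['Twc'][:3,:3].T+f['Twc'][:3,3]; W[d==0]=np.nan; return W
def save(f,n): cv2.imwrite('pics/'+n,f['color'][...,::-1])
def long(P):
    "centre, heading(deg) of long axis in xy, extents"
    P=P[~np.isnan(P[:,0])]; c=np.median(P[:,:2],0); P=P[np.linalg.norm(P[:,:2]-c,axis=1)<.1]
    c=P[:,:2].mean(0);_,_,V=np.linalg.svd(P[:,:2]-c,full_matrices=False); q=(P[:,:2]-c)@V.T
    lo,hi=np.percentile(q,1,0),np.percentile(q,99,0); m=c+((lo+hi)/2)@V
    return m.round(4),np.degrees(np.arctan2(V[0,1],V[0,0])).round(1),(hi-lo).round(4),np.percentile(P[:,2],[5,50,95]).round(4)
E
cat > look.py <<'E'
import sys
from h import *
for cam in sys.argv[2:]:
    f=frame(cam); W=cloud(f); save(f,sys.argv[1]+cam+'.png')
    for n in ['black_marker','grey_marker','red_marker','blue_pen','tweezers','mug','gauge','screwdriver','tape','solder_reel']:
        for r in cut_out(cam,n)[:3]:
            if r['p']<.2: continue
            P=W[r['region']]
            try: print(cam,n,round(r['p'],2),np.round(r['box']).astype(int).tolist(),*long(P))
            except Exception as e: print(n,e)
E
python3 look.py a top scene; python3 -c "
from h import *
s=sense();print(s,tips_ahead);print(pose())"
```

```text
pics
top black_marker 0.59 [314, 207, 351, 209] [ 0.4946 -0.0214] -96.0 [0.0944 0.0101] [0.005  0.011  0.0153]
top black_marker 0.53 [308, 225, 349, 231] [0.4311 0.0008] -96.0 [0.1206 0.0143] [-0.      0.0108  0.0161]
top grey_marker 0.65 [315, 207, 351, 211] [ 0.4967 -0.0178] -96.3 [0.1166 0.015 ] [-0.001   0.0103  0.0149]
top red_marker 0.72 [370, 206, 396, 214] [ 0.4972 -0.18  ] -99.7 [0.0974 0.0137] [0.0039 0.0104 0.0152]
top blue_pen 0.7 [412, 224, 452, 230] [ 0.4375 -0.3298] -81.1 [0.1191 0.0061] [0.0039 0.0083 0.0126]
top tweezers 0.53 [358, 224, 377, 229] [ 0.434  -0.1294] -87.5 [0.0492 0.0039] [-0.0007  0.0076  0.0113]
top mug 0.7 [229, 200, 264, 229] [0.4631 0.2434] -47.2 [0.1038 0.099 ] [0.0074 0.0721 0.0813]
top gauge 0.95 [139, 168, 229, 238] [0.4895 0.41  ] -83.3 [0.1895 0.1792] [0.0692 0.1299 0.1335]
top tape 0.72 [327, 175, 344, 193] [ 0.5679 -0.0247] 171.3 [0.0533 0.053 ] [0.0052 0.0169 0.0215]
top solder_reel 0.86 [446, 184, 467, 205] [ 0.5318 -0.4036] -86.0 [0.0529 0.0508] [0.0006 0.0386 0.0437]
top solder_reel 0.43 [362, 204, 401, 215] [ 0.4974 -0.171 ] -99.8 [0.1
[... 1551 characters left out ...]
[ 3.70659600e-04, -8.51037312e+01,  6.38540313e-01, -4.26293814e+01,
       -4.88251413e-02,  1.38372919e-02,  5.76552770e-05]), 'position': array([ 0.22939295, -0.58136144,  0.40465006]), 'ee_rot': array([-1.79997203e+02,  3.18102592e-03,  2.15340934e+01]), 'ft_force': array([0.46699278, 0.03484295, 0.32365627]), 'torque': array([-0.02216061, -0.0194673 , -0.03069194]), 'gripper_force': 0.0, 'width': 0.0939728488677611} 0.1992
[[ 9.30199318e-01  3.67054796e-01 -6.95652237e-05  2.29392954e-01]
 [ 3.67054798e-01 -9.30199320e-01  2.50375366e-05 -5.81361441e-01]
 [-5.55193759e-05 -4.88241486e-05 -9.99999997e-01  4.04650061e-01]
 [ 0.00000000e+00  0.00000000e+00  0.00000000e+00  1.00000000e+00]]
```

```bash
python3 -c "
import cv2
a=cv2.imread('pics/atop.png')[155:255,130:480];b=cv2.imread('pics/ascene.png')[140:320,110:440]
a=cv2.resize(a,(800,229),interpolation=3);b=cv2.resize(b,(660,360),interpolation=3)
import numpy as np
c=np.zeros((589,800,3),'uint8');c[:229]=a;c[229:,:660]=b;cv2.imwrite('pics/c1.png',c)"
```

```text
(no output)
```

View pics/c1.png

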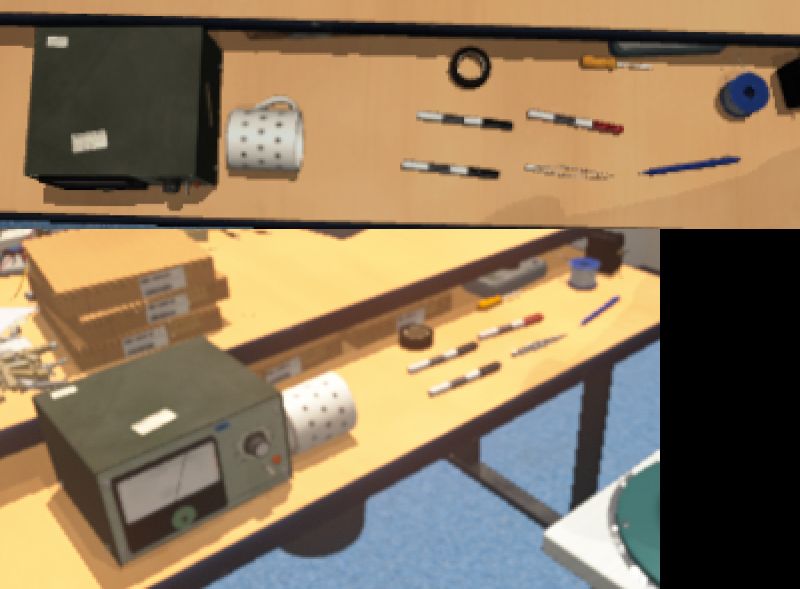

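```bash
for i in 1 2; do python3 -m crank '[[0,0,0,0,-0.1196],[0,0,0,0,-0.1196],[0,0,0,0,-0.1196],[0,0,0,0,-0.1196],[0,0,0,0,-0.1196]]' 20 | tail -3; done
for i in 1 2 3; do python3 -m crank '[[0,4,1.8,0,0],[0,4,1.8,0,0],[0,4,1.8,0,0],[0,4,1.8,0,0],[0,0,0,0,0]]'|tail -1; done
python3 look.py b wrist
for i in 1 2 ; do python3 -m crank '[[0,4,0,0,0],[0,4,0,0,0],[0,4,0,0,0],[0,4,0,0,0],[0,0,0,0,0]]'|tail -1; done
python3 look.py c wrist; python3 -c "
from h import *
print(pose(),sense()['qpos'])"
```

```text
ft_force: [-0.9, 0.5, -0.4]
width: 0.0942
gripper_force: 0.0
ft_force: [0.8, -0.6, -1.0]
width: 0.0938
gripper_force: 0.0
gripper_force: 0.0
gripper_force: 0.0
gripper_force: 0.0
wrist black_marker 0.7 [299, 0, 325, 124] [0.4289 0.0024] -96.2 [0.1254 0.0113] [0.0072 0.0106 0.0143]
wrist grey_marker 0.66 [357, 18, 389, 144] [ 0.4964 -0.0168] -96.8 [0.128  0.0122] [0.0067 0.0104 0.0141]
wrist red_marker 0.96 [353, 162, 379, 265] [ 0.4966 -0.1685] -100.2 [0.1289 0.0141] [0.0022 0.0105 0.0142]
wrist blue_pen 0.63 [308, 280, 323, 368] [ 0.4351 -0.3264] -81.4 [0.1365 0.0097] [0.0038 0.0071 0.0089]
wrist tweezers 0.6 [303, 155, 314, 215] [ 0.4287 -0.1334] -95.1 [0.0681 0.0122] [-0.001   0.0082  0.01  ]
wrist screwdriver 0.6 [424, 225, 440, 245] [ 0.5801 -0.1906] -83.2 [0.0242 0.0139] [0.0083 0.0137 0.0155]
wrist tape 0.62 [412, 65, 465, 117] [ 0.5698 -0.0238] 178.2 [0.0548 0.053 ] [0.0013 0.0172 0.0188]
wrist solder_reel 0.77 [358, 356, 404, 388] [ 0.5305 -0.3915] -170.9 [0.0514 0.0298] [0.0013 0.0232 0.0408]
gripper_force: 0.0
gripper_force: 0.0
wrist black_marker 0.97 [306, 275, 325, 366]
[... 327 characters left out ...]
.2 [0.1045 0.1001] [0.0152 0.0745 0.08  ]
wrist gauge 0.88 [263, 2, 541, 77] [0.4969 0.3354] 0.9 [0.1842 0.0354] [0.0451 0.1299 0.1313]
wrist screwdriver 0.23 [303, 90, 400, 188] [0.4635 0.2498] -60.9 [0.1037 0.1009] [0.0133 0.0744 0.08  ]
wrist tape 0.75 [396, 345, 434, 360] [ 0.5708 -0.0439] 3.1 [0.0504 0.0304] [0.0056 0.017  0.0185]
[[-6.09941514e-05  9.99999989e-01  1.37453040e-04  4.33917498e-01]
 [ 9.99999992e-01  6.10089543e-05 -1.07692036e-04  1.94301316e-01]
 [-1.07700421e-04  1.37446471e-04 -9.99999985e-01  4.04724029e-01]
 [ 0.00000000e+00  0.00000000e+00  0.00000000e+00  1.00000000e+00]] [ 14.62972033  12.99748463 -47.79359442 111.84074707  11.12296112
  59.81579583 -38.06437749]
```

```bash
python3 -c "
import cv2
a=cv2.imread('pics/cwrist.png')[0:240,240:560];cv2.imwrite('pics/c2.png',cv2.resize(a,(800,600),interpolation=3))"
python3 - <<'E'
from h import *
f=frame('wrist');W=cloud(f)
# mug height profile grids
m=cut_out('wrist','mug')[0]['region'];P=W[m]
for y in np.arange(.19,.31,.01):
    s=P[abs(P[:,1]-y)<.005]
    if len(s)>5:print(round(y,3),len(s),[ (x.round(3), np.nanmax(s[abs(s[:,0]-x)<.006][:,2]).round(3)) for x in np.arange(.40,.55,.012) if (abs(s[:,0]-x)<.006).any()])
g=cut_out('wrist','gauge')[0]['region'];G=W[g];G=G[G[:,2]>.12];print('gauge edge',[(x.round(2),np.nanmin(G[abs(G[:,0]-x)<.01][:,1]).round(4)) for x in np.arange(.4,.6,.02) if (abs(G[:,0]-x)<.01).any()], np.nanpercentile(G[:,0],[1,99]))
# step
S=W[(W[...,0]>.58)&(W[...,2]>.03)];print('step',np.nanpercentile(S,[1,50,99],axis=0))
D=W[abs(W[...,2])<.005];print('desk x',np.nanpercentile(D[:,0],[0.5,99.5]))
E
```

```text
0.19 7 [(np.float64(0.424), np.float64(-0.001)), (np.float64(0.448), np.float64(-0.002)), (np.float64(0.496), np.float64(-0.001)), (np.float64(0.508), np.float64(-0.0))]
0.2 32 [(np.float64(0.424), np.float64(-0.002)), (np.float64(0.448), np.float64(0.079)), (np.float64(0.46), np.float64(0.079)), (np.float64(0.472), np.float64(0.079)), (np.float64(0.484), np.float64(0.076)), (np.float64(0.496), np.float64(0.067))]
0.21 777 [(np.float64(0.424), np.float64(0.066)), (np.float64(0.436), np.float64(0.077)), (np.float64(0.448), np.float64(0.081)), (np.float64(0.46), np.float64(0.082)), (np.float64(0.472), np.float64(0.081)), (np.float64(0.484), np.float64(0.077)), (np.float64(0.496), np.float64(0.068)), (np.float64(0.508), np.float64(0.021)), (np.float64(0.52), np.float64(0.017))]
0.22 913 [(np.float64(0.424), np.float64(0.067)), (np.float64(0.436), np.float64(0.076)), (np.float64(0.448), np.float64(0.08)), (np.float64(0.46), np.float64(0.082)), (np.float64(0.472), np.float64(0.081)), (np.float64(0.484), np.float64(0.077)), (np.float64(0.496), np.float64(0.068)), (np.float64(0.508), np.flo
[... 2747 characters left out ...]
, (np.float64(0.472), np.float64(0.077)), (np.float64(0.484), np.float64(-0.001)), (np.float64(0.496), np.float64(0.001))]
gauge edge [(np.float64(0.4), np.float64(0.3179)), (np.float64(0.42), np.float64(0.318)), (np.float64(0.44), np.float64(0.3182)), (np.float64(0.46), np.float64(0.3179)), (np.float64(0.48), np.float64(0.3179)), (np.float64(0.5), np.float64(0.3182)), (np.float64(0.52), np.float64(0.3183)), (np.float64(0.54), np.float64(0.3182)), (np.float64(0.56), np.float64(0.3186)), (np.float64(0.58), np.float64(0.3187))] [0.40502436 0.58891209]
step [[0.58552545 0.08253726 0.0347358 ]
 [0.66125538 0.23450886 0.08407378]
 [0.7646727  0.3581286  0.13204849]]
desk x [0.04301463 0.62857318]
```

View pics/c2.png

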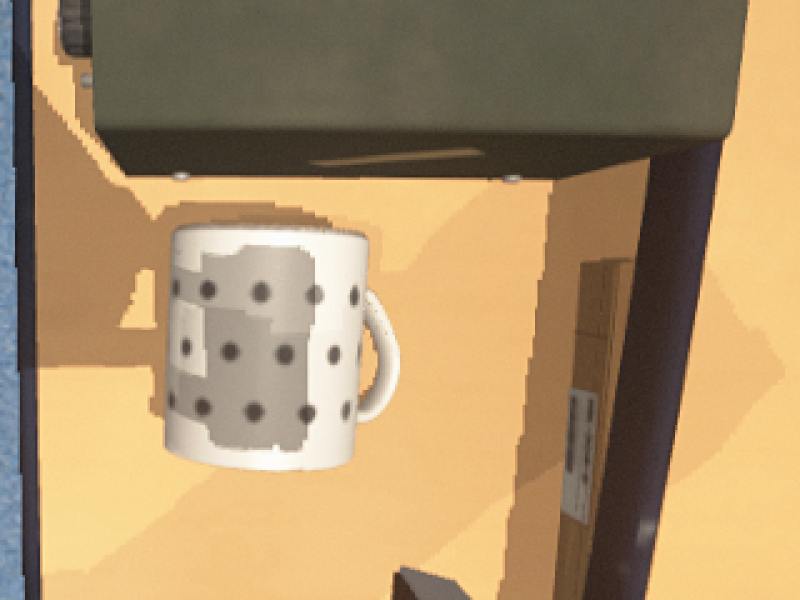

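```bash
python3 -m crank '[[0,1.0,1.33,0,0],[0,1.0,1.33,0,0],[0,0,0,4,0],[0,0,0,4,0],[0,0,0,2,0]]' 15
python3 -m crank '[[0,0,0,2,0],[0,0,0,2,0],[0,0,0,2,0],[0,0,0,1.6,0],[0,0,0,0,0]]'
python3 -m crank '[[0.3,0,0,0,0],[0.3,0,0,0,0],[0.3,0,0,0,0],[0.3,0,0,0,0],[0.3,0,0,0,0]]'
```

```text
time_s: 5.68
position: [0.4596, 0.2143, 0.301]
ee_rot: [-179.8, 0.0, 90.1]
ft_force: [-0.0, -0.9, -0.9]
width: 0.0938
gripper_force: 0.0
time_s: 6.1
position: [0.4607, 0.2146, 0.2268]
ee_rot: [-180.0, 0.0, 90.0]
ft_force: [1.2, -0.6, -0.7]
width: 0.094
gripper_force: 0.4
time_s: 6.52
position: [0.4604, 0.2147, 0.2292]
ee_rot: [180.0, 0.0, 90.0]
ft_force: [-2.1, -3.3, 7.1]
width: 0.0845
gripper_force: 13.3
```

```bash
python3 -m crank '[[0.3,0.3,0,-0.6,0],[0.3,0.4,0,-0.7,0],[0.3,0.4,0,-0.7,0],[0.3,0,0,-0.8,0],[0.3,-0.1,0,-0.8,0]]' 
python3 -m crank '[[0.3,0.2,0,-0.5,0],[0.3,0.2,0,-0.5,0],[0.3,0.4,0,-0.25,0],[0.3,0.5,0,-0.2,0],[0.3,0,0,0,0]]'
python3 look.py d scene | grep mug; python3 -c "
import cv2
a=cv2.imread('pics/dscene.png')[130:290,200:400];cv2.imwrite('pics/c3.png',cv2.resize(a,(600,480),interpolation=3))"
```

```text
time_s: 6.93
position: [0.4601, 0.2254, 0.2656]
ee_rot: [180.0, -0.0, 90.1]
ft_force: [0.8, 0.1, -3.8]
width: 0.0805
gripper_force: 15.2
time_s: 7.35
position: [0.4607, 0.2375, 0.2794]
ee_rot: [-180.0, 0.1, 90.0]
ft_force: [1.4, -8.7, 2.4]
width: 0.0805
gripper_force: 15.7
scene mug 0.93 [249, 206, 276, 251] [0.452  0.2557] 125.8 [0.1045 0.0653] [0.0384 0.0813 0.115 ]
```

View pics/c3.png

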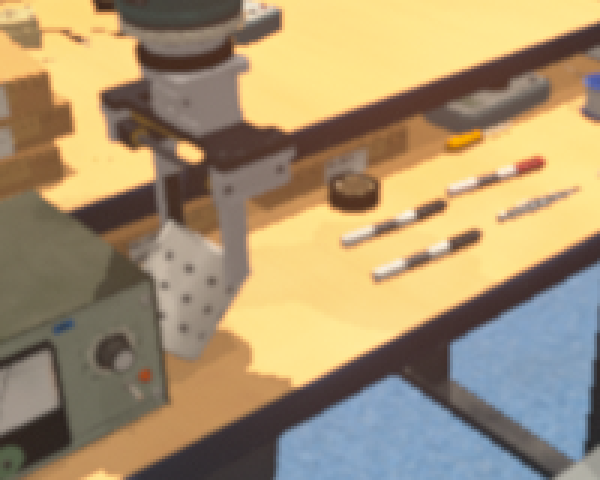

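```bash
python3 -m crank '[[0.3,0.4,0,0,0],[0.3,0.5,0,0.1,0],[0.3,0.5,0,0.1,0],[0.3,0.5,0,0.15,0],[0.3,0,0,0,0]]' 
python3 -m crank '[[0.3,0.5,0,0.2,0],[0.3,0.5,0,0.2,0],[0.3,0.4,0,0.2,0],[0.3,0,0,0,0],[0.3,0,0,0,0]]'
python3 look.py e scene | grep mug; python3 -c "
import cv2
a=cv2.imread('pics/escene.png')[130:290,200:400];cv2.imwrite('pics/c4.png',cv2.resize(a,(600,480),interpolation=3))"
```

```text
time_s: 8.32
position: [0.4609, 0.2553, 0.275]
ee_rot: [-179.9, 0.3, 89.9]
ft_force: [2.1, -17.7, 3.5]
width: 0.0793
gripper_force: 14.9
time_s: 8.73
position: [0.4605, 0.2704, 0.2693]
ee_rot: [-180.0, 0.1, 90.0]
ft_force: [0.5, -6.7, 0.0]
width: 0.0728
gripper_force: 13.2
scene mug 0.69 [250, 207, 285, 254] [0.4438 0.2677] 92.7 [0.1067 0.0738] [0.0242 0.0702 0.1056]
```

View pics/c4.png

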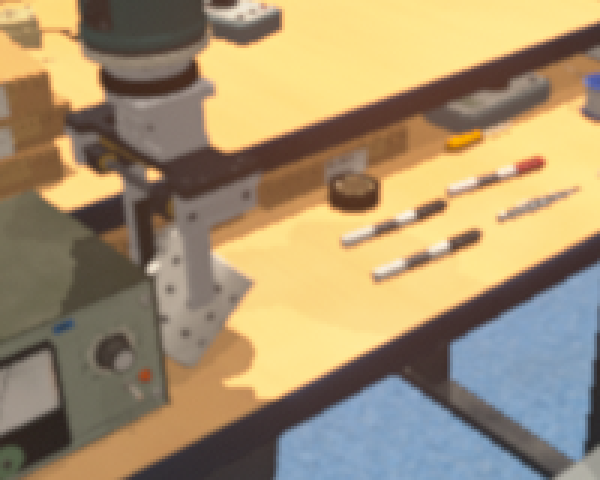

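```bash
python3 -m crank '[[0.3,-0.5,0,0,0],[0.3,-0.7,0,0,0],[0.3,-0.8,0,0,0],[0.3,-0.8,0,0,0],[0.3,-0.7,0,0,0]]' 
python3 look.py f scene wrist| grep mug; python3 -c "
import cv2,numpy as np
a=cv2.imread('pics/fscene.png')[150:270,220:380];c=np.hstack([cv2.resize(a,(400,300),interpolation=3),cv2.resize(cv2.imread('pics/fwrist.png'),(400,300))]);cv2.imwrite('pics/c5.png',c)"
```

```text
time_s: 9.7
position: [0.4603, 0.2347, 0.2696]
ee_rot: [-180.0, 0.0, 90.0]
ft_force: [0.9, -0.0, -3.8]
width: 0.0731
gripper_force: 13.7
scene mug 0.65 [400, 174, 420, 190] [ 0.4404 -0.3298] 100.2 [0.1249 0.0181] [-0.0013  0.0059  0.0091]
scene mug 0.6 [252, 202, 294, 247] [0.4469 0.2345] 62.4 [0.1002 0.0704] [0.033  0.0678 0.102 ]
wrist mug 0.73 [244, 159, 401, 314] [0.4646 0.2418] -23.7 [0.0839 0.0781] [0.0563 0.0866 0.1112]
```

View pics/c5.png

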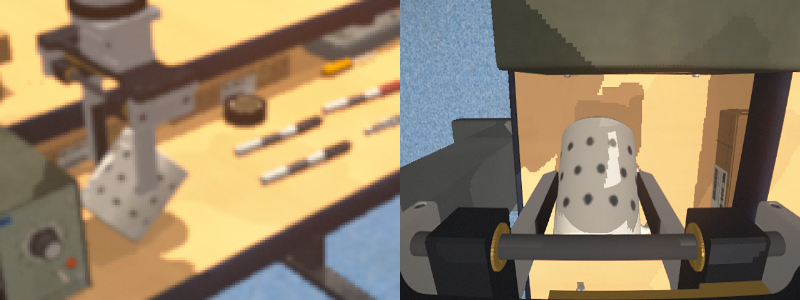

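```bash
cat > prof.py <<'E'
from h import *
f=frame('wrist');W=cloud(f);P=W[cut_out('wrist','mug')[0]['region']]
s=P[(abs(P[:,0]-.4605)<.006)]
for y in np.arange(.17,.32,.006):
    k=s[abs(s[:,1]-y)<.003]
    if len(k)>3: print(round(y,3),len(k),np.nanmedian(k[:,2]).round(4),end=' | ')
print(sense()['position'],sense()['width'])
E
python3 prof.py
```

```text
0.218 59 0.1149 | 0.224 439 0.1127 | 0.23 422 0.1072 | 0.236 391 0.1017 | 0.242 377 0.0961 | 0.248 340 0.0907 | 0.254 323 0.0848 | 0.26 301 0.0794 | 0.266 286 0.0739 | 0.272 269 0.0683 | 0.278 247 0.0628 | 0.284 162 0.0582 | [0.46035143 0.23579963 0.26964513] 0.07308554353110194
```

```bash
python3 -m crank '[[0.3,0,0,0,0],[0.3,0.3,0,0,0],[0.3,0.4,0,0.0,0],[0.3,0.4,0,0.1,0],[0.3,0.4,0,0.1,0]]' 6
python3 -m crank '[[0.3,0.3,0,0.1,0],[0.3,0,0,0,0]]'; python3 prof.py
```

```text
time_s: 11.32
position: [0.4605, 0.2519, 0.2682]
ee_rot: [179.9, -0.1, 90.1]
ft_force: [-1.1, 2.1, 10.9]
width: 0.0743
gripper_force: 6.9
time_s: 11.48
position: [0.4604, 0.2556, 0.2674]
ee_rot: [179.9, -0.1, 90.1]
ft_force: [-0.8, 2.5, 10.3]
width: 0.0743
gripper_force: 6.8
0.2 132 0.0533 | 0.206 222 0.0472 | 0.254 428 0.113 | 0.26 544 0.1043 | 0.266 444 0.0942 | 0.272 397 0.0843 | 0.278 346 0.0744 | 0.284 304 0.0645 | 0.29 267 0.0543 | 0.296 206 0.0449 | [0.46043099 0.25526086 0.26740726] 0.07355345669255976
```

```bash
python3 -m crank '[[0.3,0.4,0,0.2,0],[0.3,0.5,0,0.3,0],[0.3,0.5,0,0.3,0],[0.3,0.5,0,0.3,0],[0.3,0.4,0,0.3,0]]' 
python3 -m crank '[[0.3,0.4,0,0.3,0],[0.3,0.3,0,0.3,0],[0.3,0,0,0,0]]'; python3 prof.py;python3 look.py g scene| grep mug; python3 -c "
import cv2,numpy as np
a=cv2.imread('pics/gscene.png')[150:270,220:380];c=np.hstack([cv2.resize(a,(400,300),interpolation=3),cv2.resize(frame('wrist')['color'][...,::-1],(400,300)) if 0 else cv2.resize(a,(400,300))]);cv2.imwrite('pics/c6.png',c[:,:400])"
```

```text
time_s: 12.0
position: [0.4607, 0.2792, 0.2538]
ee_rot: [179.8, -0.2, 90.1]
ft_force: [2.1, 8.2, 10.0]
width: 0.0755
gripper_force: 7.1
time_s: 12.25
position: [0.4606, 0.2863, 0.2474]
ee_rot: [179.8, -0.2, 90.2]
ft_force: [3.3, 5.9, 8.8]
width: 0.0762
gripper_force: 6.9
0.23 720 0.0812 | 0.236 506 0.0226 | 0.242 144 0.0081 | 0.248 127 0.0076 | 0.254 120 0.0074 | 0.26 132 0.0077 | 0.266 33 0.0079 | [0.46068318 0.28592797 0.24769527] 0.07651972626974614
scene mug 0.6 [244, 215, 274, 255] [0.4421 0.2754] 145.0 [0.1114 0.0702] [0.0101 0.0558 0.0915]
```

View pics/c6.png

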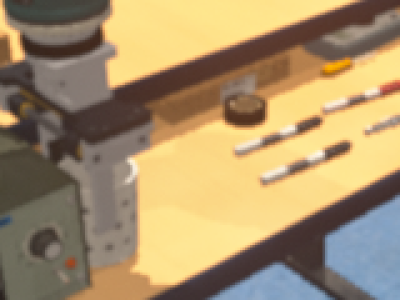

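```bash
python3 -m crank '[[0,0,0,0,0],[0,0,0,0,0],[0,0,0,0,0],[0,0,0,0,0],[0,0,0,-2,0]]' 
python3 -m crank '[[0,0,0,-2,0],[0,0,0,-3,0],[0,0,0,-4,0],[0,-3,0,-2,0],[0,0,0,0,0]]'
cat > mug.py <<'E'
from h import *
f=frame('wrist');W=cloud(f);save(f,'mug%.0f.png'%(100*sense()['time_s']));r=cut_out('wrist','mug')[0];P=W[r['region']]
r_=P[abs(P[:,2]-.091)<.006]; print(r['p'],len(r_),'z max',np.nanpercentile(P[:,2],[50,90,99]).round(4))
c,rad=cv2.minEnclosingCircle((r_[:,:2]*1000).astype(np.float32)[:,None]);print('rim circle',np.round(c,1),rad,np.nanpercentile(r_,[1,99],axis=0).round(4))
i=P[P[:,2]<.03];i=i[(abs(i[:,0]-c[0]/1000)<.04)&(abs(i[:,1]-c[1]/1000)<.04)];print('floor',np.nanmedian(i,0))
A=np.c_[r_[:,:2],np.ones(len(r_))];print('rim tilt deg',np.degrees(np.linalg.lstsq(A,r_[:,2],rcond=None)[0][:2]))
q=W.reshape(-1,3);q=q[(abs(q[:,0]-.47)<.05)&(q[:,2]>.11)&(q[:,2]<.14)];print('gauge edge',np.nanpercentile(q[:,1],[0,.5,2]))
print(sense()['position'])
E
python3 mug.py
```

```text
time_s: 13.32
position: [0.4596, 0.2831, 0.2642]
ee_rot: [-179.8, 0.1, 90.1]
ft_force: [-1.6, -0.4, -0.2]
width: 0.0942
gripper_force: 0.0
time_s: 13.73
position: [0.4614, 0.251, 0.3802]
ee_rot: [179.7, 0.0, 89.9]
ft_force: [0.9, -1.0, 0.4]
width: 0.0939
gripper_force: 0.0
0.62 1336 z max [0.0313 0.0892 0.0906]
rim circle [460.2 269.8] 40.75401306152344 [[0.4216 0.231  0.0854]
 [0.5    0.3097 0.0912]]
floor [0.46050582 0.26638114 0.00782126]
rim tilt deg [-0.20095075  0.4701919 ]
gauge edge [0.31820992 0.3189591  0.32033645]
[0.46060633 0.25288463 0.37712098]
```

```bash
python3 -m crank '[[1,-2.3,0,0,0],[1,-2.3,0,0,0],[1,0,0,4,0],[1,0,0,4,0],[1,0,0,0,0]]' 10
python3 -m crank '[[1,0,0,3,0],[1,0,0,2.5,0],[1,0,0,1.7,0],[1,0.8,0,0,0],[1,0,0,0,0]]'
python3 -m crank '[[1,0.4,0,0,0],[1,0.3,0,0,0],[1,0.3,0,0,0],[1,0.2,0,0,0],[1,0,0,0,0]]'
```

```text
time_s: 14.25
position: [0.4585, 0.2068, 0.2904]
ee_rot: [-179.5, 0.1, 90.1]
ft_force: [-2.0, -0.5, -1.3]
width: 0.0641
gripper_force: 0.0
time_s: 14.67
position: [0.4601, 0.2181, 0.2255]
ee_rot: [-179.9, -0.1, 90.2]
ft_force: [-0.8, 0.3, 0.1]
width: 0.0308
gripper_force: 0.0
time_s: 15.08
position: [0.4604, 0.228, 0.2251]
ee_rot: [180.0, 0.0, 90.1]
ft_force: [-1.0, -0.1, -0.2]
width: 0.0009
gripper_force: 0.4
```

```bash
for i in 1 2 3; do python3 -m crank '[[1,0.15,0,0,0],[1,0,0,0,0]]'| grep -E 'pos|ft'; done
```

```text
position: [0.4605, 0.2285, 0.2249]
ft_force: [-1.7, -9.4, 8.6]
position: [0.4607, 0.229, 0.2248]
ft_force: [-2.8, -18.0, 15.2]
position: [0.4608, 0.2295, 0.2248]
ft_force: [-3.9, -28.1, 22.1]
```

```bash
python3 -m crank '[[1,-1,0,0,0],[1,-2,0,0,0],[0,0,0,-4,0],[0,0,0,-4,0],[0,0,0,-4,0]]'|grep -E 'pos|ft'
python3 -m crank '[[0,2,0,-3,0],[0,0,0,0,0]]'|grep pos;python3 mug.py
```

```text
position: [0.46, 0.2022, 0.3461]
ft_force: [0.4, -0.7, 0.4]
position: [0.4607, 0.2254, 0.3806]
0.87 1495 z max [0.0274 0.0892 0.0907]
rim circle [460.7 277.6] 40.92597579956055 [[0.4218 0.2386 0.0854]
 [0.5    0.3177 0.0913]]
floor [0.46091557 0.27705981 0.00789436]
rim tilt deg [-0.2448527   0.24431582]
gauge edge [0.31812091 0.31840473 0.31876179]
[0.46034007 0.222768   0.37567677]
```

```bash
python3 -m crank '[[0.6,-4,-0.66,0,0.105],[0.6,-4.1,-0.22,0,0],[0.6,-4.1,-0.22,0,0],[0.6,-4.1,-0.22,0,0],[0.6,-0.5,0,0,0]]' 5 |grep -E 'pos|rot|wid'
python3 -c "
from h import *
T=pose();d=T[:3,:3].T@(np.array([.434,.054,.2005])-T[:3,3]);print(d*100)"
```

```text
position: [0.4327, 0.0494, 0.3732]
ee_rot: [-179.9, 0.1, 83.6]
width: 0.0377
[ 0.51322516  0.1244389  17.27225813]
```

```bash
python3 -m crank '[[0.6,0.5,0.1,4,0],[0.6,0,0,4,0],[0.6,0,0,4,0],[0.6,0,0,2.5,0],[0.6,0,0,0,0]]' |grep -E 'pos|ft'
python3 -m crank '[[0.6,0,0,1.5,0],[0.6,0,0,1.1,0],[0.6,0,0,0,0],[1,0,0,0,0],[1,0,0,0,0]]' 5 |grep -E 'pos|ft|wid'
python3 -m crank '[[1,0,0,0,0],[1,0,0,0,0],[1,0,0,0,0],[1,0,0,0,0]]' 5 |grep -E 'pos|ft|wid|gri'
```

```text
position: [0.4334, 0.0601, 0.2249]
ft_force: [-1.8, -0.6, 0.1]
position: [0.4357, 0.0606, 0.2045]
ft_force: [-0.5, 0.2, 0.6]
width: 0.0276
position: [0.4356, 0.0605, 0.204]
ft_force: [-0.2, -0.9, 5.2]
width: 0.0114
gripper_force: 5.0
```

```bash
python3 -m crank '[[1,0,0,-2,0],[1,0,0,-3,0],[1,0,0,-4,0],[1,0,0,-4,0],[1,0,0,-2,0]]' |grep -E 'pos|ft|wid|gri'
python3 look.py h scene|grep -E "marker"; python3 -c "
import cv2,numpy as np
a=cv2.imread('pics/hscene.png')[130:250,230:390];cv2.imwrite('pics/c7.png',cv2.resize(a,(560,420),interpolation=3))"
```

```text
position: [0.4357, 0.0612, 0.3574]
ft_force: [1.1, -0.0, -0.2]
width: 0.0113
gripper_force: 5.0
scene black_marker 0.65 [327, 160, 360, 172] [ 0.4259 -0.0091] 84.5 [0.0991 0.0105] [0.1562 0.1617 0.1656]
scene grey_marker 0.58 [315, 196, 350, 209] [ 0.5008 -0.015 ] 84.2 [0.1263 0.0218] [0.0029 0.009  0.0134]
scene grey_marker 0.55 [335, 158, 360, 170] [ 0.426  -0.0054] 84.6 [0.0888 0.0106] [0.1586 0.162  0.1649]
scene red_marker 0.59 [348, 183, 380, 196] [ 0.5    -0.1659] 79.2 [0.1255 0.0237] [0.0021 0.0094 0.0144]
scene red_marker 0.2 [312, 183, 327, 200] [ 0.5822 -0.0328] 141.3 [0.0895 0.0547] [0.0016 0.0134 0.0191]
```

View pics/c7.png

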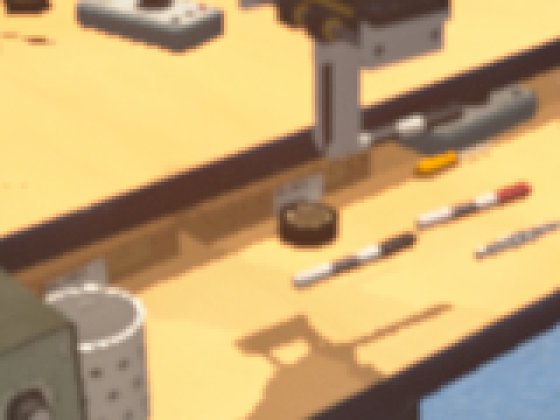

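```bash
python3 -m crank '[[1,0,0,0,0],[1,0,0,0,0],[1,0,0,0,0],[1,0,0,-2,0],[1,0,0,2,0]]' 3|grep -E 'pos|wid|gri'
cat > pen.py <<'E'
import sys
from h import *
n=sys.argv[1]; z0=sense()['position'][2]-.2
for cam in sys.argv[2:]:
    f=frame(cam); W=cloud(f)
    for r in cut_out(cam,n)[:3]:
        P=W[r['region']];P=P[~np.isnan(P[:,0])];c=np.median(P,0);P=P[np.linalg.norm(P-c,axis=1)<.09]
        if r['p']<.2 or len(P)<5: continue
        V=np.linalg.svd(P-P.mean(0),full_matrices=False)[2][0];V=V*np.sign(V[2]);t=(P-P.mean(0))@V
        print(cam,round(r['p'],2),'c',P.mean(0).round(3),'dir',V.round(2),'ends',(P.mean(0)+V*np.percentile(t,1)).round(3),(P.mean(0)+V*np.percentile(t,99)).round(3))
E
python3 pen.py black_marker scene
```

```text
position: [0.4369, 0.0612, 0.3578]
width: 0.0114
gripper_force: 3.0
scene 0.72 c [ 0.428 -0.008  0.16 ] dir [0.1  0.99 0.01] ends [ 0.423 -0.058  0.159] [0.435 0.058 0.16 ]
```

```bash
python3 -m crank '[[1,0,0,4,0],[1,0,0,4,0],[1,0,0,4,0],[1,0,0,2,0],[1,0,0,0,0]]' |grep -E 'pos'
python3 -m crank '[[1,0,0,1.0,0],[1,0,0,0.2,0],[1,0,0,0,0],[0.7,0,0,0,0],[0.7,0,0,0,0]]' |grep -E 'pos|ft|wid'
python3 -m crank '[[0.7,-1.3,0,0,0],[0.7,-1.3,0,0,0],[0.7,0,0,0,0],[1,0,0,0,0],[1,0,0,0,0]]' |grep -E 'pos|ft|wid'
python3 -m crank '[[1,0,0,0,0],[1,0,0,0,0],[1,0,0,0,0],[1,0,0,-2,0],[1,0,0,-2,0]]' 4 |grep -E 'pos|wid|gri'
python3 - <<'E'
from h import *
W=cloud(frame('top')).reshape(-1,3)
for y in np.arange(.0,.45,.04): print(round(y,2),[(round(x,2),np.nanmax(np.r_[0,W[(abs(W[:,0]-x)<.015)&(abs(W[:,1]-y)<.02)][:,2]]).round(3)) for x in np.arange(.54,.76,.03)])
E
```

```text
position: [0.4342, 0.0605, 0.2105]
position: [0.4358, 0.0604, 0.2026]
ft_force: [0.4, -0.4, 0.2]
width: 0.0215
position: [0.433, 0.0351, 0.2021]
ft_force: [0.9, -0.1, -1.3]
width: 0.0181
position: [0.4324, 0.0351, 0.2416]
width: 0.0114
gripper_force: 4.0
0.0 [(np.float64(0.54), np.float64(0.0)), (np.float64(0.57), np.float64(0.0)), (np.float64(0.6), np.float64(0.089)), (np.float64(0.63), np.float64(0.088)), (np.float64(0.66), np.float64(0.091)), (np.float64(0.69), np.float64(0.089)), (np.float64(0.72), np.float64(0.091)), (np.float64(0.75), np.float64(0.09))]
0.04 [(np.float64(0.54), np.float64(0.0)), (np.float64(0.57), np.float64(0.002)), (np.float64(0.6), np.float64(0.089)), (np.float64(0.63), np.float64(0.09)), (np.float64(0.66), np.float64(0.091)), (np.float64(0.69), np.float64(0.089)), (np.float64(0.72), np.float64(0.091)), (np.float64(0.75), np.float64(0.091))]
0.08 [(np.float64(0.54), np.float64(0.005)), (np.float64(0.57), np.float64(0.004)), (np.float64(0.6), np.float64(0.091)), (np.float64(0.63), np.float64(0.089)), (np.float64(0.66), np.float64(0.09)), (np.float64(0.69), np
[... 2233 characters left out ...]
t64(0.72), np.float64(0.198)), (np.float64(0.75), np.float64(0.199))]
0.4 [(np.float64(0.54), np.float64(0.137)), (np.float64(0.57), np.float64(0.135)), (np.float64(0.6), np.float64(0.134)), (np.float64(0.63), np.float64(0.089)), (np.float64(0.66), np.float64(0.092)), (np.float64(0.69), np.float64(0.197)), (np.float64(0.72), np.float64(0.197)), (np.float64(0.75), np.float64(0.198))]
0.44 [(np.float64(0.54), np.float64(0.135)), (np.float64(0.57), np.float64(0.135)), (np.float64(0.6), np.float64(0.133)), (np.float64(0.63), np.float64(0.09)), (np.float64(0.66), np.float64(0.09)), (np.float64(0.69), np.float64(0.197)), (np.float64(0.72), np.float64(0.197)), (np.float64(0.75), np.float64(0.199))]
```

```bash
python3 -m crank '[[1,0,0,-4,-0.105],[1,0,0,-4,0],[1,0,0,-4,0],[1,3,1.5,0,0],[1,4,2,0,0]]' |grep -E 'pos|rot'
python3 -m crank '[[1,4,2,0,0],[1,4,2,0,0],[1,4,2,0,0],[1,4,2,0,0],[1,0,0,0,0]]' |grep -E 'pos|rot|gri'
```

```text
position: [0.467, 0.0999, 0.3645]
ee_rot: [179.6, 0.2, 89.6]
position: [0.5411, 0.2581, 0.3612]
ee_rot: [-180.0, -0.2, 90.4]
gripper_force: 4.0
```

```bash
python3 -c "
from h import *
T=pose();print(T[:3,3],(T[:3,:3].T@(np.array([.555,.300,.345])-T[:3,3])*100).round(2),sense()['qpos'].round(0))"; python3 pen.py black_marker scene wrist
```

```text
[0.541144   0.25814095 0.36119758] [4.17 1.42 1.64] [  6.  31. -46.  98.  24.  62. -48.]
scene 0.64 c [0.538 0.225 0.167] dir [-0. -1.  0.] ends [0.538 0.293 0.167] [0.538 0.168 0.167]
wrist 0.84 c [0.54  0.236 0.169] dir [ 0.01 -1.    0.01] ends [0.539 0.287 0.169] [0.54  0.16  0.169]
```

```bash
python3 -m crank '[[1,2.1,0.7,0,0],[1,2.1,0.7,0,0],[1,0,0,1.5,0],[1,0,0,1,0],[1,0,0,0,0]]' 3|grep -E 'pos|ft'
python3 -m crank '[[1,0,0,0.8,0],[1,0,0,0.8,0],[1,0,0,0.8,0],[1,0,0,0.8,0],[1,0,0,0.8,0]]' |grep -E 'pos|ft'
python3 pen.py black_marker scene wrist
```

```text
position: [0.5544, 0.2914, 0.3346]
ft_force: [-0.5, -0.1, -1.2]
position: [0.5547, 0.2928, 0.2958]
ft_force: [0.1, -0.3, -0.6]
wrist 0.8 c [0.554 0.292 0.104] dir [0.   0.68 0.73] ends [0.553 0.239 0.048] [0.554 0.314 0.127]
```

```bash
python3 -m crank '[[1,0.3,0,0.2,0],[1,0.4,0,0,0],[1,0.4,0,0,0],[1,0.3,0,0,0],[1,0,0,0,0]]' |grep -E 'pos|ft'
python3 pen.py black_marker scene wrist
```

```text
position: [0.5545, 0.3079, 0.2947]
ft_force: [-0.3, -1.3, 0.2]
wrist 0.66 c [0.554 0.314 0.127] dir [-1.   -0.03  0.01] ends [0.559 0.314 0.127] [0.548 0.313 0.127]
```

```bash
python3 -m crank '[[1,-0.8,0,0,0],[1,0,0,-4,0],[1,0,0,-4,0],[1,0,0,-4,0],[1,0,0,-1,0]]' 5|grep -E 'pos|ft'
python3 -m crank '[[1,0,0,0,0]]'|grep pos
python3 pen.py black_marker scene wrist top
```

```text
position: [0.5548, 0.2995, 0.4309]
ft_force: [-0.2, 0.1, -0.1]
position: [0.5549, 0.2992, 0.4283]
scene 0.6 c [0.552 0.27  0.186] dir [-0.01  0.46  0.89] ends [0.553 0.25  0.146] [0.552 0.291 0.226]
wrist 0.8 c [0.554 0.305 0.256] dir [0.99 0.1  0.02] ends [0.549 0.304 0.256] [0.559 0.305 0.256]
```

```bash
python3 -m crank '[[1,0.2,-3,0,0],[1,0.2,-3,0,0],[1,0,-3,0,0],[1,0,-1.5,0,0],[1,0,0,0,0]]'|grep -E 'pos|ft'
python3 -c "
from h import *
T=pose();print(T[:3,3],(T[:3,:3].T@(np.array([.450,.303,.312])-T[:3,3])*100).round(2))"
```

```text
position: [0.4467, 0.3037, 0.4244]
ft_force: [0.0, -0.2, 0.3]
[0.44666695 0.30367867 0.42437104] [-0.06  0.34 11.24]
```

```bash
python3 -m crank '[[1,0,0.3,3,0],[1,0,0,3,0],[1,0,0,2,0],[1,0,0,2,0],[1,0,0,0,0]]'|grep -E 'pos|ft'
python3 pen.py black_marker scene
python3 -m crank '[[1,0,0,1,0],[1,0,0,0.3,0],[1,0,0,0,0],[0.8,0,0,0,0],[0.8,0,0,0,0]]'|grep -E 'pos|ft|wid'
python3 -m crank '[[0.7,0,0,0,0],[0.7,0,0,-2,0],[0.7,0,0,-4,0],[0.7,-3,0,-4,0],[0.7,-4,0,0,0]]'|grep -E 'pos|ft|wid'
python3 pen.py black_marker scene wrist
```

```text
position: [0.4525, 0.3022, 0.3209]
ft_force: [0.2, -0.4, -0.9]
scene 0.5 c [0.45  0.287 0.104] dir [-0.11  0.49  0.86] ends [0.456 0.263 0.063] [0.444 0.314 0.154]
position: [0.4527, 0.3031, 0.3121]
ft_force: [-0.8, -0.3, -0.4]
width: 0.0179
position: [0.4524, 0.2414, 0.4106]
ft_force: [2.0, -0.5, -0.0]
width: 0.028
scene 0.37 c [0.449 0.307 0.118] dir [0.06 0.46 0.89] ends [0.446 0.289 0.082] [0.449 0.314 0.131]
wrist 0.7 c [0.452 0.292 0.093] dir [0.   0.45 0.89] ends [0.452 0.258 0.026] [0.452 0.311 0.131]
```

```bash
python3 -m crank '[[0.6,-4,0.9,0,0],[0.6,-4,0.9,0,0],[0.6,-4,0.9,1,0],[0.6,-4,0.9,3,0],[0.6,-4,0.9,3,0]]' 4|grep -E 'pos'
python3 -m crank '[[0.6,-2.4,0.3,2,0],[0.6,0,0,0,0.105],[0.6,0,0,0,0]]'|grep -E 'pos|rot'
python3 -c "
from h import *
T=pose();print(T[:3,3],(T[:3,:3].T@(np.array([.500,.0163,.2025])-T[:3,3])*100).round(2))"
```

```text
position: [0.4949, 0.0523, 0.3456]
position: [0.4976, 0.0289, 0.3247]
ee_rot: [-179.9, -0.0, 83.7]
[0.49764562 0.02886519 0.32466647] [-1.23  0.4  12.21]
```

```bash
python3 -m crank '[[0.6,-1.2,0.4,3,0],[0.6,0,0,3,0],[0.6,0,0,3,0],[0.6,0,0,2,0],[0.6,0,0,1.2,0]]'|grep -E 'pos'
python3 -m crank '[[0.6,0,0,0,0],[1,0,0,0,0],[1,0,0,0,0],[1,0,0,0,0],[1,0,0,0,0]]'|grep -E 'pos|ft|wid'
python3 -m crank '[[1,0,0,0,0],[1,0,0,0,0],[1,0,0,-2,0],[1,0,0,-4,0],[1,0,0,-4,-0.105]]'|grep -E 'pos|ft|wid|gri'
python3 -m crank '[[1,0.5,0.5,-4,0],[1,3,0.5,-2,0],[1,4,0.7,0,0],[1,4,0.7,0,0],[1,4,0.7,0,0]]'|grep -E 'pos|rot|gri'
python3 -m crank '[[1,4,0.7,0,0],[1,4,0.7,0,0],[1,2,0.5,0,0],[1,0,0,0,0]]'|grep -E 'pos|rot|gri'
python3 pen.py grey_marker scene wrist
python3 -c "
from h import *
T=pose();print(T[:3,3],(T[:3,:3].T@(np.array([.555,.295,.3346])-T[:3,3])*100).round(2))"
```

```text
position: [0.5001, 0.0185, 0.2022]
position: [0.5007, 0.0167, 0.205]
ft_force: [-0.2, -1.0, -0.0]
width: 0.0143
position: [0.4997, 0.0169, 0.3046]
ft_force: [0.6, -0.6, 1.0]
width: 0.0117
gripper_force: 4.0
position: [0.5313, 0.1729, 0.3646]
ee_rot: [179.9, 0.0, 90.0]
gripper_force: 4.0
position: [0.5493, 0.2765, 0.364]
ee_rot: [-180.0, -0.1, 90.4]
gripper_force: 4.0
scene 0.74 c [0.546 0.227 0.167] dir [ 0.01 -1.    0.01] ends [0.545 0.305 0.167] [0.546 0.183 0.168]
wrist 0.66 c [0.549 0.254 0.169] dir [ 0.   -1.    0.02] ends [0.549 0.305 0.168] [0.549 0.177 0.17 ]
[0.55017351 0.27067046 0.36383   ] [2.43 0.48 2.92]
```

```bash
python3 -m crank '[[1,2.2,0.5,0,0],[1,0,0,1.5,0],[1,0,0,1.3,0],[1,0,0,0,0]]' 3|grep -E 'pos|ft'
python3 -m crank '[[1,0,0,0.8,0],[1,0,0,0.8,0],[1,0,0,0.8,0],[1,0,0,0.8,0],[1,0,0,0.8,0]]' |grep -E 'pos|ft'
python3 -c "
from h import *
T=pose();print((T[:3,:3].T@(np.array([.555,.308,.2945])-T[:3,3])*100).round(2))"
```

```text
position: [0.5549, 0.2919, 0.3333]
ft_force: [0.3, -0.3, -0.3]
position: [0.5551, 0.2935, 0.2951]
ft_force: [0.2, -0.3, 0.7]
[ 1.45 -0.    0.06]
```

```bash
python3 -m crank '[[1,0.4,0,0.1,0],[1,0.4,0,0,0],[1,0.4,0,0,0],[1,0.3,0,0,0],[1,0,0,0,0]]' |grep -E 'pos|ft'
python3 -m crank '[[1,-0.8,0,0,0],[1,0,0,-4,0],[1,0,0,-4,0],[1,0,0,-4,0],[1,0,0,-1,0]]' 5|grep -E 'pos|ft'
python3 -m crank '[[1,0.2,-3,0,0],[1,0.2,-3,0,0],[1,0,-2,0,0],[1,0,0,0,0]]'|grep -E 'pos|ft'
python3 pen.py grey_marker scene wrist
python3 -c "
from h import *
T=pose();print(T[:3,3],(T[:3,:3].T@(np.array([.472,.303,.312])-T[:3,3])*100).round(2))"
```

```text
position: [0.555, 0.3091, 0.2951]
ft_force: [-0.8, -5.6, -1.9]
position: [0.5551, 0.3017, 0.4317]
ft_force: [0.4, 1.0, -0.5]
position: [0.4714, 0.3058, 0.4258]
ft_force: [0.3, -0.6, 0.3]
scene 0.53 c [0.468 0.279 0.178] dir [-0.01  0.44  0.9 ] ends [0.469 0.26  0.141] [0.468 0.298 0.219]
wrist 0.63 c [0.475 0.31  0.253] dir [-1.   -0.05  0.03] ends [0.48  0.31  0.252] [0.469 0.31  0.253]
[0.47577073 0.30437673 0.42513211] [-0.14 -0.38 11.31]
```

```bash
python3 -m crank '[[1,0.05,0.2,3,0],[1,0,0,3,0],[1,0,0,2,0],[1,0,0,2,0],[1,0,0,0,0]]'|grep -E 'pos|ft'
python3 -m crank '[[1,0,0,1,0],[1,0,0,0.3,0],[1,0,0,0,0],[0.83,0,0,0,0],[0.83,0,0,0,0]]'|grep -E 'pos|ft|wid'
python3 -m crank '[[0.83,0,0,0,0],[0.83,0,0,-2,0],[0.83,0,0,-4,0],[0.7,-3,0,-4,0],[0.7,-4,0,0,0]]'|grep -E 'pos|ft|wid'
python3 pen.py grey_marker wrist;python3 look.py k wrist |grep -E 'mar|mug'
```

```text
position: [0.4776, 0.3051, 0.3221]
ft_force: [0.2, 1.3, 1.3]
position: [0.4787, 0.3066, 0.3141]
ft_force: [5.6, 7.9, 17.0]
width: 0.0158
position: [0.4774, 0.2434, 0.4111]
ft_force: [1.7, 0.3, -0.1]
width: 0.0257
wrist 0.59 c [0.479 0.296 0.091] dir [0.   0.4  0.92] ends [0.479 0.265 0.019] [0.479 0.311 0.127]
wrist black_marker 0.62 [263, 101, 300, 166] [0.4434 0.2823] -121.1 [0.0734 0.0114] [0.0282 0.0925 0.1228]
wrist grey_marker 0.64 [308, 94, 326, 154] [0.4792 0.2903] -89.5 [0.0526 0.0115] [0.025  0.0976 0.1257]
wrist mug 0.64 [214, 106, 325, 196] [0.4406 0.2674] -32.3 [0.1035 0.0756] [0.0066 0.0402 0.0899]
```

View pics/kwrist.png

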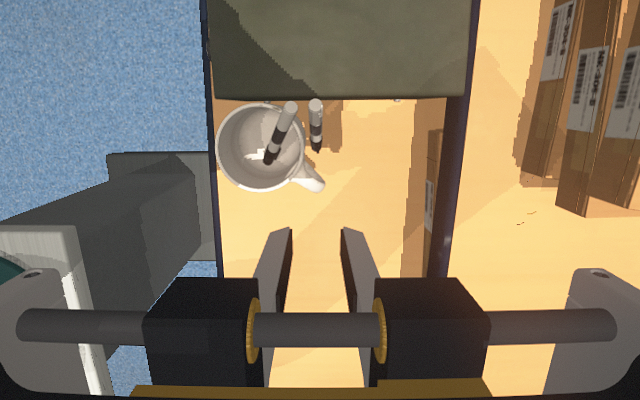

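```bash
python3 mug.py; python3 pen.py black_marker wrist; python3 pen.py grey_marker wrist scene
```

```text
0.94 1149 z max [0.0401 0.0892 0.0908]
rim circle [428.1 275.2] 40.72521209716797 [[0.3892 0.2354 0.0853]
 [0.4675 0.3148 0.0915]]
floor [0.41929524 0.27195028 0.00820522]
rim tilt deg [0.14300278 0.37579504]
gauge edge [0.29902394 0.30401637 0.31016545]
[0.47704332 0.24037639 0.40516016]
wrist 0.94 c [0.447 0.289 0.087] dir [0.28 0.48 0.83] ends [0.425 0.251 0.021] [0.459 0.31  0.124]
wrist 0.82 c [0.479 0.296 0.092] dir [-0.    0.4   0.92] ends [0.479 0.266 0.023] [0.479 0.311 0.127]
scene 0.59 c [0.419 0.453 0.105] dir [ 0.02 -1.    0.  ] ends [0.418 0.53  0.105] [0.421 0.364 0.105]
```

```bash
python3 -m crank '[[0.79,3,0.25,0,0],[0.79,3,0.2,0,0],[0.79,0.3,0,0,0],[0.79,0,0,0,0],[0.79,0,0,0,0]]'|grep -E 'pos|ft|wid'
python3 -c "
from h import *
T=pose();print(T[:3,3],(T[:3,:3].T@(np.array([.4815,.303,.3015])-T[:3,3])*100).round(2))"
```

```text
position: [0.4815, 0.3029, 0.405]
ft_force: [0.0, -0.4, 0.3]
width: 0.0196
[0.4815073  0.30287905 0.40501387] [1.000e-02 0.000e+00 1.035e+01]
```

```bash
python3 -m crank '[[0.79,0,0,3,0],[0.79,0,0,3,0],[0.79,0,0,2,0],[0.79,0,0,1.4,0],[0.79,0,0,0.9,0]]'|grep -E 'pos|ft'
python3 -m crank '[[0.79,0,0,0,0],[1,0,0,0,0],[1,0,0,0,0],[1,0,0,0,0],[1,0,0,0,0]]' 5|grep -E 'pos|ft|wid|gri'
python3 -m crank '[[1,-0.3,0,-1,0],[1,0,0,-3,0],[1,0,0,-4,0],[1,0,0,-4,0],[1,0,0,-1,0]]'|grep -E 'pos|ft|wid|gri'
python3 -m crank '[[1,0,0,0,0]]'|grep pos
python3 pen.py grey_marker scene wrist;python3 pen.py black_marker wrist; python3 mug.py
```

```text
position: [0.4825, 0.3026, 0.3024]
ft_force: [-0.2, 0.5, 0.2]
position: [0.4817, 0.3029, 0.3028]
ft_force: [-0.7, -0.4, 1.1]
width: 0.0118
gripper_force: 5.0
position: [0.4814, 0.301, 0.4387]
ft_force: [0.5, 1.4, 0.1]
width: 0.0113
gripper_force: 5.0
position: [0.4815, 0.3006, 0.4362]
scene 0.57 c [0.479 0.287 0.191] dir [0.   0.37 0.93] ends [0.479 0.265 0.137] [0.479 0.314 0.258]
wrist 0.85 c [0.481 0.31  0.254] dir [0.02 0.29 0.96] ends [0.481 0.309 0.25 ] [0.481 0.311 0.256]
wrist 0.6 c [0.445 0.291 0.09 ] dir [0.27 0.49 0.83] ends [0.424 0.254 0.026] [0.456 0.312 0.124]
0.95 690 z max [0.0398 0.0892 0.0912]
rim circle [428.3 274.1] 40.672645568847656 [[0.3887 0.2357 0.0852]
 [0.4674 0.3099 0.0914]]
floor [0.41821025 0.26299065 0.0085373 ]
rim tilt deg [-0.06682942  0.52021719]
gauge edge [0.30089921 0.31198342 0.32096627]
[0.48149363 0.30005568 0.43153421]
```

```bash
python3 -m crank '[[1,0.2,-2.5,0,0],[1,0.2,-2.5,0,0],[1,0,-1.9,0,0],[1,0,0,0,0],[1,0,0,0,0]]'|grep -E 'pos|ft'
python3 mug.py|grep rim
python3 -c "
from h import *
T=pose();print(T[:3,3],(T[:3,:3].T@(np.array([.412,.305,.331])-T[:3,3])*100).round(2))"
```

```text
position: [0.4121, 0.3042, 0.4323]
ft_force: [-0.1, -0.1, 0.4]
rim circle [427.8 275. ] 40.61154556274414 [[0.3883 0.2442 0.0854]
rim tilt deg [-0.16671205  0.67941559]
[0.41322295 0.3038323  0.43213087] [ 0.12 -0.12 10.11]
```

```bash
python3 -m crank '[[1,0.1,-0.1,3,0],[1,0,0,3,0],[1,0,0,2,0],[1,0,0,1.8,0],[1,0,0,0,0]]'|grep -E 'pos|ft'
python3 -m crank '[[0.85,0,0,0,0],[0.82,0,0,0,0],[0.82,0,0,0,0],[0.8,0,0,-2,0],[0.8,0,0,-4,0]]'|grep -E 'pos|ft|wid'
python3 -m crank '[[0.7,-3,0,-4,0],[0.7,-4,1,0,0],[0.7,0,0,0,0]]'|grep -E 'pos|ft|wid'
for p in grey_marker black_marker; do python3 pen.py $p wrist;done;python3 mug.py
```

```text
position: [0.4117, 0.3043, 0.3311]
ft_force: [-0.5, -0.1, 0.0]
position: [0.4112, 0.3043, 0.3929]
ft_force: [1.2, -0.5, 0.1]
width: 0.0188
position: [0.4238, 0.2347, 0.4295]
ft_force: [0.3, -0.8, -0.2]
width: 0.0284
wrist 0.96 c [0.412 0.297 0.097] dir [0.02 0.35 0.94] ends [0.41  0.269 0.023] [0.412 0.311 0.136]
wrist 0.92 c [0.443 0.289 0.085] dir [0.27 0.48 0.83] ends [0.422 0.251 0.02 ] [0.455 0.311 0.124]
0.89 907 z max [0.0356 0.0893 0.0908]
rim circle [427.7 274.8] 40.8089714050293 [[0.3884 0.2352 0.0852]
 [0.4676 0.3145 0.0913]]
floor [0.42836779 0.26922821 0.00835921]
rim tilt deg [-0.26375513  0.48753752]
gauge edge [0.30011781 0.30627096 0.31880414]
[0.42124203 0.24095006 0.42759958]
```

```bash
python3 -m crank '[[0.6,-4,0.9,0,0],[0.6,-4,0.9,0,0],[0.6,-4,0.9,1,0],[0.6,-4,0.9,1,0],[0.6,-4,0.9,1,0]]' 4|grep -E 'pos'
python3 -m crank '[[0.6,-4,0.9,2,0],[0.6,-4,0.9,2,0],[0.6,-4,0.9,2,0],[0.6,-4,0.9,1,0],[0.6,0,0,0,0.089]]'|grep -E 'pos|rot'
python3 -m crank '[[0.6,0,0,0,0.089],[0.6,0,0,0,0],[0.6,0,0,0,0]]'|grep -E 'pos|rot'
python3 -c "
from h import *
T=pose();print(T[:3,3],(T[:3,:3].T@(np.array([.5023,-.1365,.2025])-T[:3,3])*100).round(2),sense()['qpos'].round())"; python3 look.py l wrist|grep -E 'red|twee|blue|screw'
```

```text
position: [0.4665, 0.0407, 0.3977]
position: [0.5006, -0.1137, 0.3304]
ee_rot: [-179.8, -0.0, 84.8]
position: [0.5005, -0.1064, 0.3331]
ee_rot: [-180.0, -0.0, 80.1]
[ 0.50046134 -0.10637392  0.33310293] [-2.94  0.7  13.06] [ 40.  21. -37. 111.  16.  53. -15.]
wrist red_marker 0.62 [316, 184, 329, 310] [ 0.4954 -0.171 ] -99.8 [0.1354 0.0132] [-0.0006  0.0105  0.0141]
wrist blue_pen 0.92 [278, 347, 298, 389] [ 0.4329 -0.3055] -81.3 [0.0574 0.0086] [0.0045 0.0075 0.0091]
wrist blue_pen 0.47 [347, 52, 413, 120] [ 0.5692 -0.0239] -163.1 [0.0537 0.0527] [0.0049 0.0175 0.0188]
wrist tweezers 0.68 [249, 193, 261, 253] [ 0.4317 -0.1302] -100.6 [0.0609 0.0109] [0.0008 0.0073 0.0095]
wrist screwdriver 0.91 [400, 243, 418, 277] [ 0.5803 -0.1937] -93.1 [0.0323 0.0144] [0.0076 0.0135 0.0159]
```

```bash
python3 -m crank '[[0.6,-3.2,0.6,3,0],[0.6,0,0,3,0],[0.6,0,0,3,0],[0.6,0,0,2.5,0],[0.6,0,0,1.5,0]]'|grep -E 'pos'
python3 -m crank '[[0.6,0,0,0,0],[1,0,0,0,0],[1,0,0,0,0],[1,0,0,0,0],[1,0,0,0,0]]'|grep -E 'pos|ft|wid'
python3 -m crank '[[1,0,0,0,0],[1,0,0,0,0],[1,0,0,-2,0],[1,0,0,-4,-0.089],[1,0,0,-4,-0.089]]'|grep -E 'pos|ft|wid|gri'
python3 -m crank '[[1,0.5,0.5,-4,0],[1,4,0.5,-2,0],[1,4,0.5,0,0],[1,4,0.5,0,0],[1,4,0.5,0,0]]'|grep -E 'pos|rot|gri'
python3 -m crank '[[1,4,0.5,0,0],[1,4,0.5,0,0],[1,4,0.5,0,0],[1,4,0.5,0,0],[1,4,0.5,0,0]]'|grep -E 'pos|rot|gri'
python3 -m crank '[[1,4,0.5,0,0],[1,0,0,0,0],[1,0,0,0,0]]'|grep -E 'pos|rot|gri'
python3 pen.py red_marker scene wrist
python3 -c "
from h import *
T=pose();print(T[:3,3],(T[:3,:3].T@(np.array([.555,.293,.3346])-T[:3,3])*100).round(2))"
```

```text
position: [0.4997, -0.138, 0.2025]
position: [0.5007, -0.1382, 0.2061]
ft_force: [0.4, -0.2, 0.4]
width: 0.0141
position: [0.4999, -0.1376, 0.3057]
ft_force: [0.8, -0.2, 0.5]
width: 0.0111
gripper_force: 4.0
position: [0.5246, 0.0255, 0.3643]
ee_rot: [179.9, 0.0, 90.0]
gripper_force: 4.0
position: [0.5495, 0.2259, 0.3637]
ee_rot: [180.0, 0.0, 90.0]
gripper_force: 4.0
position: [0.5538, 0.2665, 0.3634]
ee_rot: [-180.0, -0.1, 90.3]
gripper_force: 4.0
scene 0.53 c [0.551 0.233 0.165] dir [ 0.01 -1.    0.01] ends [0.55  0.302 0.165] [0.552 0.171 0.166]
[0.55497396 0.26257674 0.36355556] [ 3.04 -0.    2.89]
```

```bash
python3 -m crank '[[1,3.0,0,0,0],[1,0,0,1.5,0],[1,0,0,1.3,0],[1,0,0,0,0]]' 3|grep -E 'pos|ft'
python3 -m crank '[[1,0,0,0.8,0],[1,0,0,0.8,0],[1,0,0,0.8,0],[1,0,0,0.8,0],[1,0,0,0.8,0]]' |grep -E 'pos|ft'
python3 -m crank '[[1,0.4,0,0.1,0],[1,0.4,0,0,0],[1,0.4,0,0,0],[1,0.3,0,0,0],[1,0,0,0,0]]' |grep -E 'pos|ft'
python3 -m crank '[[1,-0.8,0,0,0],[1,0,0,-4,0],[1,0,0,-4,0],[1,0,0,-4,0],[1,0,0,-1,0]]' 5|grep -E 'pos|ft'
python3 -m crank '[[1,0.2,-3,0,0],[1,0,-3,0,0],[1,0,-3,0,0],[1,0,-3,0,0],[1,0,-0.5,0,0]]'|grep -E 'pos|ft'
python3 -m crank '[[1,0,0,0,0]]'|grep -E 'pos|ft'
python3 pen.py red_marker scene wrist; python3 mug.py
python3 -c "
from h import *
T=pose();print(T[:3,3],(T[:3,:3].T@(np.array([.43,.300,.312])-T[:3,3])*100).round(2))"
```

```text
position: [0.5546, 0.2922, 0.3329]
ft_force: [-0.8, -0.7, -1.1]
position: [0.5547, 0.2937, 0.2948]
ft_force: [0.3, 0.7, 4.1]
position: [0.5546, 0.3091, 0.2945]
ft_force: [-1.4, -6.9, -3.5]
position: [0.5546, 0.3021, 0.4313]
ft_force: [-0.2, 0.6, -0.6]
position: [0.4253, 0.3039, 0.4251]
ft_force: [0.6, -0.6, 0.0]
position: [0.428, 0.3034, 0.4254]
ft_force: [-0.4, -0.7, -0.1]
scene 0.77 c [0.425 0.277 0.181] dir [0.   0.44 0.9 ] ends [0.425 0.256 0.138] [0.425 0.296 0.221]
wrist 0.61 c [0.43  0.308 0.252] dir [ 0.19 -0.9   0.39] ends [0.429 0.313 0.25 ] [0.431 0.304 0.254]
0.89 440 z max [0.0355 0.089  0.1329]
rim circle [427.7 274.7] 40.72951889038086 [[0.3881 0.2537 0.0853]
 [0.4675 0.3096 0.0916]]
floor [0.42535851 0.26057894 0.00867447]
rim tilt deg [-0.19199169  0.39786382]
gauge edge [0.29999916 0.3114231  0.32109532]
[0.43039368 0.30276032 0.42437716]
[0.43039368 0.30276032 0.42437716] [-0.28 -0.03 11.24]
```

```bash
python3 -m crank '[[1,-0.2,0,3,0],[1,0,0,3,0],[1,0,0,1.5,0],[1,0,0,0.8,0],[1,0,0,0,0]]'|grep -E 'pos|ft'
python3 -m crank '[[0.85,0,0,0,0],[0.8,0,0,0,0],[0.8,0,0,0,0],[0.8,0,0,-2,0],[0.8,0,0,-4,0]]'|grep -E 'pos|ft|wid'
python3 -m crank '[[0.7,-3,0,-2,0],[0.7,-4,0,0,0],[0.7,0,0,0,0]]'|grep -E 'pos|ft|wid'
for p in red_marker grey_marker black_marker; do python3 pen.py $p wrist;done;python3 mug.py
```

```text
position: [0.4297, 0.3007, 0.3402]
ft_force: [-0.6, 0.0, -0.8]
position: [0.4292, 0.3001, 0.4]
ft_force: [1.7, -1.1, 0.7]
width: 0.0187
position: [0.4308, 0.2254, 0.4229]
ft_force: [0.7, -1.6, 0.5]
width: 0.0278
wrist 0.73 c [0.428 0.291 0.107] dir [0.03 0.56 0.83] ends [0.426 0.248 0.043] [0.429 0.317 0.146]
wrist 0.7 c [0.416 0.297 0.098] dir [0.07 0.35 0.93] ends [0.41  0.269 0.024] [0.418 0.311 0.136]
wrist 0.76 c [0.447 0.297 0.099] dir [0.26 0.49 0.83] ends [0.431 0.266 0.047] [0.455 0.312 0.124]
0.88 873 z max [0.0506 0.0894 0.0909]
rim circle [428.3 274.3] 40.63890838623047 [[0.3893 0.2354 0.0854]
 [0.4675 0.3123 0.0915]]
floor [0.43615197 0.26263078 0.00942087]
rim tilt deg [-0.15407318  0.39931945]
gauge edge [0.29106943 0.29733299 0.30487429]
[0.42945642 0.23175665 0.42147285]
```

```bash
python3 -m crank '[[0.6,-4,0,0,0],[0.6,-4,0,0,0],[0.6,-4,0,1,0],[0.6,-4,0,1,0],[0.6,-4,0,1,0]]' 4|grep -E 'pos'
python3 -m crank '[[0.6,-4,0,1,0],[0.6,-4,0,1,0],[0.6,-4,0,1,0],[0.6,-2,0,0,0],[0.6,0,0,0,0]]'|grep -E 'pos|rot'
python3 look.py m wrist|grep -E 'twee|blue'; python3 -c "
import cv2,numpy as np
a=cv2.imread('pics/mwrist.png')[100:300,220:420];cv2.imwrite('pics/c8.png',cv2.resize(a,(600,600),interpolation=3))"
```

```text
position: [0.4295, 0.0297, 0.3914]
position: [0.4298, -0.1128, 0.3607]
ee_rot: [-179.9, -0.0, 89.8]
wrist blue_pen 0.81 [314, 306, 329, 390] [ 0.434  -0.3174] -81.2 [0.114  0.0085] [0.0047 0.0077 0.0089]
wrist tweezers 0.63 [317, 166, 322, 186] [ 0.4316 -0.1069] -99.5 [0.015  0.0047] [-0.0006  0.0082  0.0099]
```

View pics/c8.png

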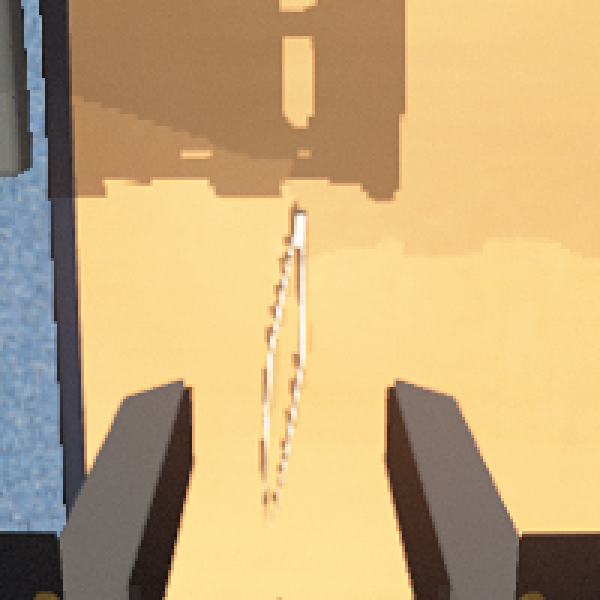

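Run:
```python
from h import *
f=frame('wrist');T=f['Twc'];K=np.array(f['K'])
p=cv2.undistortPoints(np.array([[[320,169.3]],[[309.3,272.7]],[[314.5,220]]]),K,np.array([f['k1'],0,0,0.]))[:,0]
for q in p:
    d=T[:3,:3]@np.r_[q,1];s=(.006-T[2,3])/d[2];print((T[:3,3]+s*d).round(4))
print(sense()['position'])
```

```text
[ 0.4338 -0.0943  0.006 ]
[ 0.4224 -0.2125  0.006 ]
[ 0.4282 -0.1496  0.006 ]
[ 0.43006062 -0.10886057  0.36161305]
```

```bash
python3 -m crank '[[0.6,0,0,0,0.096],[0.6,-2.0,0.25,4,0],[0.6,0,0,4,0],[0.6,0,0,4,0],[0.6,0,0,2.2,0]]'|grep -E 'pos'
python3 -m crank '[[0.6,0,0,1.75,0],[0.6,0,0,0,0],[1,0,0,0,0],[1,0,0,0,0],[1,0,0,0,0]]'|grep -E 'pos|ft|wid'
python3 -m crank '[[1,0,0,0,0],[1,0,0,0,0],[1,0,0,-2,0],[1,0,0,-4,-0.096],[1,0,0,-4,0]]'|grep -E 'pos|ft|wid|gri'
python3 -m crank '[[1,0.5,0.5,-4,0],[1,4,0.5,-2,0],[1,4,1.3,0,0],[1,4,1.3,0,0],[1,4,1.3,0,0]]'|grep -E 'pos|rot|gri'
python3 -m crank '[[1,4,1.3,0,0],[1,4,1.3,0,0],[1,4,1.3,0,0],[1,4,1.3,0,0],[1,4,1.3,0,0]]'|grep -E 'pos|rot|gri'
python3 -m crank '[[1,3,1,0,0],[1,0,0,0,0],[1,0,0,0,0]]'|grep -E 'pos|rot|gri|wid'
python3 pen.py tweezers scene wrist
python3 -c "
from h import *
T=pose();print(T[:3,3],(T[:3,:3].T@(np.array([.555,.293,.3346])-T[:3,3])*100).round(2))"
```

```text
position: [0.4295, -0.1277, 0.219]
position: [0.431, -0.128, 0.2061]
ft_force: [-0.5, -0.1, 0.2]
width: 0.0211
position: [0.4301, -0.1274, 0.3058]
ft_force: [0.8, -0.9, -0.4]
width: 0.0093
gripper_force: 4.0
position: [0.4787, 0.0347, 0.3645]
ee_rot: [179.9, 0.1, 90.0]
gripper_force: 4.0
position: [0.5431, 0.2332, 0.3637]
ee_rot: [180.0, 0.0, 90.0]
gripper_force: 4.0
position: [0.5524, 0.2631, 0.3633]
ee_rot: [-180.0, -0.0, 90.2]
width: 0.0088
gripper_force: 4.0
wrist 0.63 c [0.553 0.259 0.165] dir [-0.04  1.    0.08] ends [0.556 0.212 0.161] [0.552 0.289 0.168]
[0.55293731 0.26002789 0.36363272] [3.3 0.2 2.9]
```

```bash
python3 -m crank '[[1,3.2,0.2,0,0],[1,0,0,1.5,0],[1,0,0,1.3,0],[1,0,0,0,0]]' 3|grep -E 'pos|ft'
python3 -m crank '[[1,0,0,0.8,0],[1,0,0,0.8,0],[1,0,0,0.8,0],[1,0,0,0.8,0],[1,0,0,0.8,0]]' |grep -E 'pos|ft'
python3 -m crank '[[1,0.4,0,0.1,0],[1,0.4,0,0,0],[1,0.4,0,0,0],[1,0.3,0,0,0],[1,0,0,0,0]]' |grep -E 'pos|ft'
python3 -m crank '[[1,-0.8,0,0,0],[1,0,0,-4,0],[1,0,0,-4,0],[1,0,0,-4,0],[1,0,0,-1,0]]' 5|grep -E 'pos|ft'
python3 -m crank '[[1,0,-0.5,0,0],[1,0,0,0,0]]' |grep -E 'pos|ft|wid'
python3 pen.py tweezers scene wrist
python3 look.py n scene >/dev/null;  python3 -c "
import cv2,numpy as np
a=cv2.imread('pics/nscene.png')[130:280,180:340];cv2.imwrite('pics/c9.png',cv2.resize(a,(640,600),interpolation=3))"
```

```text
position: [0.5546, 0.2917, 0.3329]
ft_force: [0.4, 0.4, -0.5]
position: [0.5549, 0.293, 0.2946]
ft_force: [-0.2, 0.1, -0.4]
position: [0.5547, 0.309, 0.2947]
ft_force: [0.3, -3.5, -3.1]
position: [0.5549, 0.3012, 0.4311]
ft_force: [0.3, -0.0, -0.0]
position: [0.549, 0.3004, 0.425]
ft_force: [-0.5, -0.2, -1.1]
width: 0.0063
wrist 0.61 c [0.549 0.289 0.225] dir [-0.    0.78  0.62] ends [0.549 0.229 0.178] [0.549 0.309 0.241]
```

View pics/c9.png

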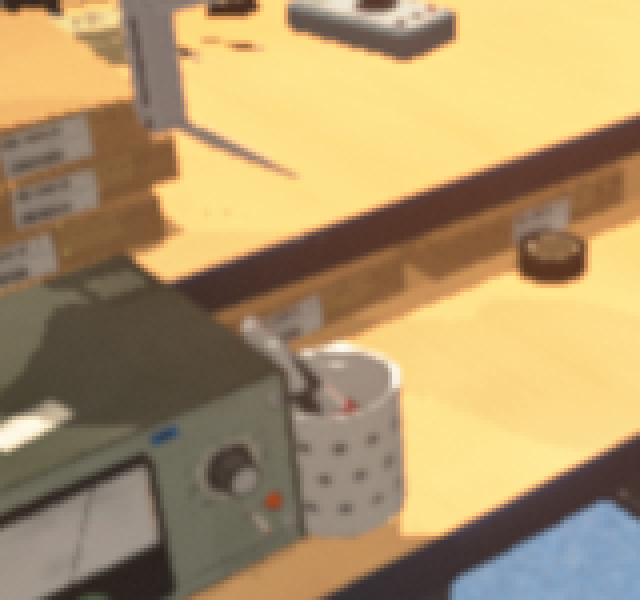

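```bash
python3 -m crank '[[1,-4,-1.6,0,0],[1,-4,-1.6,0,0],[1,-4,-1.6,1,0],[1,-4,-1.6,2,0],[1,-2,-1.4,3,0]]' 3|grep -E 'pos'
python3 -m crank '[[1,0,0,3,0],[1,0,0,2,0],[1,0,0,2,0],[1,0,0,2,0],[1,0,0,1.5,0]]'|grep -E 'pos|ft'
python3 -m crank '[[1,0,0,1.5,0],[1,0,0,1.5,0],[1,0,0,1.5,0],[1,0,0,0.5,0],[1,0,0,0,0]]'|grep -E 'pos|ft'
```

```text
position: [0.4757, 0.1269, 0.3685]
position: [0.4757, 0.13, 0.2611]
ft_force: [1.1, -0.4, 0.4]
position: [0.4756, 0.1301, 0.2116]
ft_force: [-0.3, -0.3, -0.4]
```

```bash
python3 -m crank '[[1,0,0,0.4,0],[1,0,0,0.4,0],[1,0,0,0,0],[0.7,0,0,0,0],[0.7,0,0,0,0]]'|grep -E 'pos|ft|wid'
python3 -m crank '[[0.6,0,0,-2,0],[0.6,-2,0,-4,0],[0.6,-2,0,-4,0],[0.6,0,0,-4,0],[0.6,0,0,0,0]]'|grep -E 'pos|ft|wid'
python3 look.py o wrist|grep twee;python3 -c "
import cv2,numpy as np
a=cv2.imread('pics/owrist.png')[100:300,220:420];cv2.imwrite('pics/c10.png',cv2.resize(a,(600,600),interpolation=3))"
```

```text
position: [0.476, 0.1301, 0.2047]
ft_force: [0.5, -0.2, -0.8]
width: 0.0163
position: [0.4772, 0.0928, 0.3453]
ft_force: [1.3, 1.3, 0.9]
width: 0.0375
wrist tweezers 0.73 [307, 133, 318, 215] [0.4752 0.1055] -88.4 [0.075  0.0122] [0.0001 0.0083 0.0099]
```

View pics/c10.png

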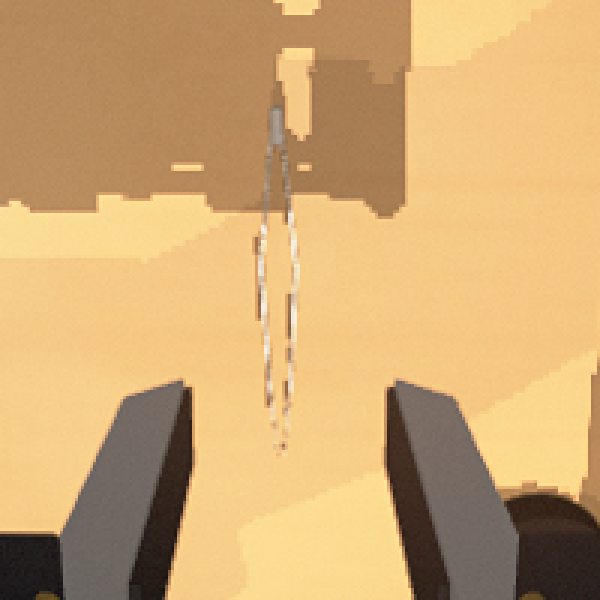

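Run:
```python
from h import *
f=frame('wrist');T=f['Twc'];K=np.array(f['K'])
p=cv2.undistortPoints(np.array([[[312.3,135]],[[314,251.7]],[[313,190.]]]),K,np.array([f['k1'],0,0,0.]))[:,0]
W=[]
for q in p:
    d=T[:3,:3]@np.r_[q,1];s=(.007-T[2,3])/d[2];W.append(T[:3,3]+s*d);print(W[-1].round(4))
t=pose();print(t[:3,3],(t[:3,:3].T@(np.r_[W[2][:2],.2015]-t[:3,3])*100).round(2))
```

```text
[0.4717 0.1445 0.007 ]
[0.4734 0.0264 0.007 ]
[0.4724 0.0916 0.007 ]
[0.47588516 0.09295425 0.33859905] [-0.14 -0.34 13.71]
```

```bash
python3 -m crank '[[0.6,-0.15,-0.35,3,0],[0.6,0,0,4,0],[0.6,0,0,3,0],[0.6,0,0,2.2,0],[0.6,0,0,1.4,0]]' 5|grep -E 'pos'
python3 -m crank '[[0.6,0,0,0,0],[1,0,0,0,0],[1,0,0,0,0],[1,0,0,0,0],[1,0,0,0,0]]'|grep -E 'pos|ft|wid'
python3 -m crank '[[1,0,0,0,0],[1,0,0,0,0],[1,0,0,-3,0],[1,0,0,-4,0],[1,0,0,-4,0]]'|grep -E 'pos|ft|wid|gri'
python3 -m crank '[[1,0.5,0.5,-4,0],[1,4,1.5,-1,0],[1,4,1.7,0,0],[1,4,1.7,0,0],[1,4,1.7,0,0]]'|grep -E 'pos|rot|gri'
python3 -m crank '[[1,2.5,1.4,0,0],[1,0,0,0,0],[1,0,0,0,0]]'|grep -E 'pos|rot|gri|wid'
python3 pen.py tweezers scene wrist
python3 -c "
from h import *
T=pose();print(T[:3,3],(T[:3,:3].T@(np.array([.555,.293,.3346])-T[:3,3])*100).round(2))"
```

```text
position: [0.4717, 0.0913, 0.2004]
position: [0.4726, 0.0913, 0.2034]
ft_force: [-0.8, -0.5, -0.1]
width: 0.0144
position: [0.4719, 0.0915, 0.3139]
ft_force: [1.3, -1.1, 0.6]
width: 0.0121
gripper_force: 5.0
position: [0.541, 0.2508, 0.3629]
ee_rot: [179.9, 0.0, 90.0]
gripper_force: 5.0
position: [0.5542, 0.2758, 0.3619]
ee_rot: [-179.9, -0.0, 90.2]
width: 0.0124
gripper_force: 5.0
wrist 0.65 c [0.553 0.291 0.166] dir [-0.02  1.    0.03] ends [0.554 0.245 0.165] [0.553 0.325 0.168]
[0.55435138 0.27325893 0.36257845] [1.98 0.06 2.8 ]
```

```bash
python3 -m crank '[[1,2.0,0,0,0],[1,0,0,1.5,0],[1,0,0,1.3,0],[1,0,0,0,0]]' 3|grep -E 'pos|ft|wid'
python3 -m crank '[[1,0,0,0.9,0],[1,0,0,0.9,0],[1,0,0,0.9,0],[1,0,0,0.9,0],[1,0,0,0.9,0]]' |grep -E 'pos|ft|wid'
python3 -m crank '[[1,0.4,0,0.1,0],[1,0.4,0,0,0],[1,0.4,0,0,0],[1,0.3,0,0,0],[1,0,0,0,0]]' |grep -E 'pos|ft|wid'
python3 pen.py tweezers wrist
python3 -m crank '[[1,-0.8,0,0,0],[1,0,0,-4,0],[1,0,0,-4,0],[1,0,0,-4,0],[1,0,0,-1,0]]' 5|grep -E 'pos|ft|wid'
python3 -m crank '[[1,0,-0.5,0,0],[1,0,0,0,0]]' |grep -E 'pos|ft|wid'
python3 pen.py tweezers scene wrist
python3 look.py p scene >/dev/null;  python3 -c "
import cv2,numpy as np
a=cv2.imread('pics/pscene.png')[130:280,180:340];cv2.imwrite('pics/c11.png',cv2.resize(a,(640,600),interpolation=3))"
```

```text
position: [0.5541, 0.2929, 0.332]
ft_force: [-0.5, -1.0, -0.4]
width: 0.0126
position: [0.5544, 0.2942, 0.2885]
ft_force: [-0.2, -0.2, 0.0]
width: 0.0122
position: [0.5544, 0.3093, 0.2888]
ft_force: [-2.9, -9.1, 4.4]
width: 0.0127
position: [0.5545, 0.3024, 0.4251]
ft_force: [0.3, 0.7, 0.0]
width: 0.0122
position: [0.5486, 0.3016, 0.419]
ft_force: [-0.3, -0.1, -1.0]
width: 0.0123
scene 0.47 c [0.548 0.301 0.204] dir [-0.    0.16  0.99] ends [0.548 0.294 0.16 ] [0.548 0.312 0.27 ]
wrist 0.69 c [0.548 0.306 0.242] dir [-0.    0.14  0.99] ends [0.549 0.296 0.165] [0.548 0.311 0.271]
```

View pics/c11.png

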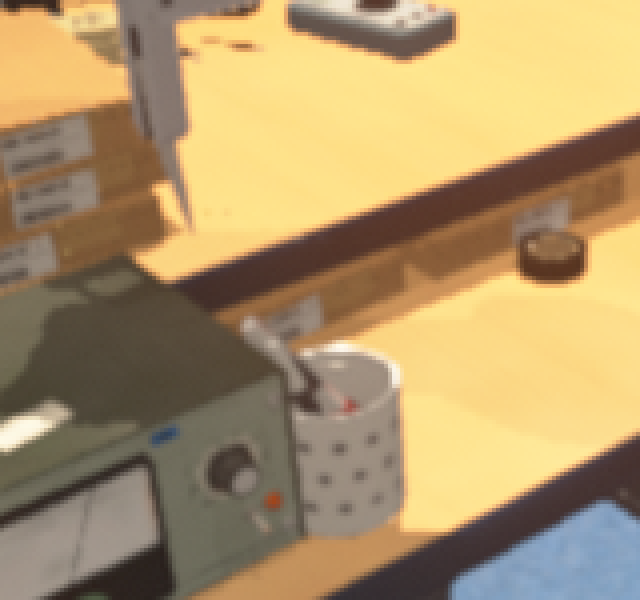

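```bash
python3 -m crank '[[1,-0.8,-3,0,0],[1,-0.8,-3,0,0],[1,-0.8,-3,0,0],[1,-0.8,-1.8,0,0],[1,0,0,0,0]]'|grep -E 'pos'
python3 -m crank '[[1,0,0,0,0]]'|grep -E 'pos'
python3 mug.py|grep rim
python3 -c "
from h import *
T=pose();print(T[:3,3],(T[:3,:3].T@(np.array([.440,.270,.308])-T[:3,3])*100).round(2))"
```

```text
position: [0.4384, 0.2688, 0.4187]
position: [0.4411, 0.2691, 0.419]
rim circle [427.6 274.7] 40.84248733520508 [[0.3895 0.2359 0.0853]
rim tilt deg [-0.09320219  0.5632116 ]
[0.44211459 0.26932443 0.41866716] [ 0.06 -0.22 11.07]
```

```bash
python3 -m crank '[[1,0,-0.1,3,0],[1,0,0,3,0],[1,0,0,2.5,0],[1,0,0,2.3,0],[1,0,0,0,0]]'|grep -E 'pos|ft|wid'
python3 -m crank '[[0.85,0,0,0,0],[0.75,0,0,0,0],[0.75,0,0,0,0],[0.75,0,0,-2,0],[0.75,0,0,-4,0]]'|grep -E 'pos|ft|wid'
python3 -m crank '[[0.7,-2,0,-4,0],[0.7,-4,0,0,0],[0.7,0,0,0,0]]'|grep -E 'pos|ft|wid'
for p in red_marker grey_marker black_marker tweezers; do echo $p;python3 pen.py $p wrist;done;python3 mug.py
```

```text
position: [0.4403, 0.2689, 0.3066]
ft_force: [-0.2, -0.2, -1.5]
width: 0.0122
position: [0.44, 0.2687, 0.3694]
ft_force: [-0.3, -0.7, -0.5]
width: 0.0233
position: [0.4416, 0.2058, 0.4102]
ft_force: [0.9, -1.0, -0.6]
width: 0.0283
red_marker
wrist 0.75 c [0.434 0.291 0.106] dir [0.12 0.55 0.82] ends [0.425 0.248 0.042] [0.44  0.317 0.145]
grey_marker
wrist 0.69 c [0.422 0.296 0.096] dir [0.13 0.34 0.93] ends [0.411 0.269 0.022] [0.427 0.311 0.135]
black_marker
wrist 0.63 c [0.45  0.301 0.107] dir [0.24 0.49 0.84] ends [0.432 0.265 0.045] [0.455 0.312 0.124]
tweezers
wrist 0.65 c [0.447 0.281 0.082] dir [-0.04  0.23  0.97] ends [0.45  0.263 0.009] [0.445 0.291 0.124]
0.82 927 z max [0.0575 0.0895 0.0907]
rim circle [428.4 274.7] 40.45210647583008 [[0.3891 0.2361 0.0854]
 [0.4671 0.311  0.0912]]
floor [0.41339592 0.26117053 0.01049286]
rim tilt deg [-0.03201222  0.10778376]
gauge edge [0.28521043 0.29143106 0.29821315]
[0.4403313  0.21127523 0.4075613 ]
```

```bash
for i in 1 2; do python3 -m crank '[[0.6,-4,-0.1,0,0],[0.6,-4,-0.1,0,0],[0.6,-4,-0.1,1,0],[0.6,-4,-0.1,1,0],[0.6,-4,-0.1,1,0]]' 4|grep -E 'pos'; done
python3 -m crank '[[0.6,-4,0,1,0],[0.6,-4,0,1,0],[0.6,-1,0,0,-0.075],[0.6,0,0,0,-0.075],[0.6,0,0,0,0]]'|grep -E 'pos|rot'
python3 look.py q wrist|grep -E 'blue'
python3 -c "
from h import *
T=pose();print(T[:3,3],(T[:3,:3].T@(np.array([.4302,-.2938,.2015])-T[:3,3])*100).round(2),sense()['time_s'])"; python3 -c "
import cv2,numpy as np
a=cv2.imread('pics/qwrist.png')[100:340,200:440];cv2.imwrite('pics/c12.png',cv2.resize(a,(600,600),interpolation=3))"
```

```text
position: [0.4352, 0.0092, 0.3775]
position: [0.4306, -0.191, 0.3474]
position: [0.431, -0.2799, 0.3271]
ee_rot: [-180.0, -0.1, 98.8]
wrist blue_pen 0.87 [312, 166, 320, 303] [ 0.4352 -0.327 ] -81.4 [0.1335 0.0082] [0.0049 0.0073 0.009 ]
[ 0.43099661 -0.27917464  0.32776328] [-1.43 -0.3  12.63] 63.7167
```

View pics/c12.png

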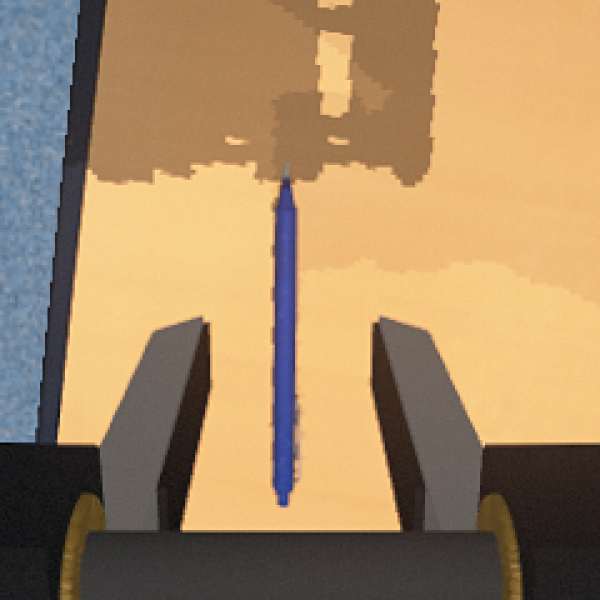

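```bash
python3 -m crank '[[0.6,-1.4,-0.25,3,0],[0.6,0,0,3,0],[0.6,0,0,3,0],[0.6,0,0,2.4,0],[0.6,0,0,1.2,0]]'|grep -E 'pos'
python3 -m crank '[[0.6,0,0,0,0],[1,0,0,0,0],[1,0,0,0,0],[1,0,0,0,0],[1,0,0,0,0]]'|grep -E 'pos|ft|wid'
python3 -m crank '[[1,0,0,0,0],[1,0,0,0,0],[1,0,0,-2,0],[1,0,0,-4,0.075],[1,0,0,-4,0.075]]'|grep -E 'pos|ft|wid|gri'
python3 -m crank '[[1,0.5,0.5,-4,0],[1,4,0.8,-2,0],[1,4,0.8,0,0],[1,4,0.8,0,0],[1,4,0.8,0,0]]'|grep -E 'pos|rot|gri'
for i in 1 2; do python3 -m crank '[[1,4,0.9,0,0],[1,4,0.9,0,0],[1,4,0.9,0,0],[1,4,0.9,0,0],[1,3.4,0.9,0,0]]'|grep -E 'pos|rot|gri';done
python3 -m crank '[[1,0,0,0,0],[1,0,0,0,0],[1,0,0,0,0]]'|grep -E 'pos|rot|gri|wid'
python3 pen.py blue_pen scene wrist
python3 -c "
from h import *
T=pose();print(T[:3,3],(T[:3,:3].T@(np.array([.555,.293,.3346])-T[:3,3])*100).round(2))"
```

```text
position: [0.4299, -0.2931, 0.1991]
position: [0.4307, -0.2936, 0.2021]
ft_force: [0.3, 0.7, 0.0]
width: 0.0143
position: [0.4302, -0.2931, 0.3022]
ft_force: [0.4, -0.9, 0.8]
width: 0.0087
gripper_force: 4.0
position: [0.4666, -0.1301, 0.3606]
ee_rot: [179.9, 0.0, 90.0]
gripper_force: 4.0
position: [0.5114, 0.065, 0.3603]
ee_rot: [180.0, -0.0, 90.1]
gripper_force: 4.0
position: [0.5561, 0.2591, 0.3601]
ee_rot: [-180.0, -0.0, 90.1]
gripper_force: 4.0
position: [0.5563, 0.2558, 0.3597]
ee_rot: [-180.0, 0.0, 90.1]
width: 0.0091
gripper_force: 4.0
scene 0.64 c [0.419 0.453 0.105] dir [ 0.02 -1.    0.  ] ends [0.418 0.53  0.104] [0.421 0.364 0.105]
wrist 0.7 c [0.556 0.232 0.165] dir [-0.  1.  0.] ends [0.556 0.154 0.165] [0.556 0.289 0.165]
wrist 0.48 c [0.448 0.282 0.087] dir [0.07 0.32 0.94] ends [0.442 0.255 0.009] [0.45  0.294 0.123]
[0.55658185 0.25498433 0.36020283] [ 3.8  -0.16  2.56]
```

```bash
python3 -m crank '[[1,3.7,-0.15,0,0],[1,0,0,1.5,0],[1,0,0,1.0,0],[1,0,0,0,0]]' 3|grep -E 'pos|ft|wid'
python3 -m crank '[[1,0,0,0.7,0],[1,0,0,0.7,0],[1,0,0,0.7,0],[1,0,0,0.7,0],[1,0,0,0.7,0]]' |grep -E 'pos|ft|wid'
python3 -m crank '[[1,0.4,0,0,0],[1,0.4,0,0,0],[1,0.4,0,0,0],[1,0.3,0,0,0],[1,0,0,0,0]]' |grep -E 'pos|ft|wid'
python3 -m crank '[[1,-0.8,0,0,0],[1,0,0,-4,0],[1,0,0,-4,0],[1,0,0,-4,0],[1,0,0,-1,0]]' 5|grep -E 'pos|ft|wid'
python3 -m crank '[[1,0,-3,0,0],[1,0,-3,0,0],[1,0,-3,0,0],[1,0,-3,0,0],[1,0,0,0,0]]' |grep -E 'pos|ft|wid'
python3 -m crank '[[1,0,0,0,0]]' |grep -E 'pos'
python3 pen.py blue_pen scene wrist; python3 mug.py
```

```text
position: [0.5547, 0.2921, 0.3331]
ft_force: [0.8, 0.3, -0.2]
width: 0.0089
position: [0.5549, 0.293, 0.2994]
ft_force: [-0.3, -0.3, 0.8]
width: 0.0089
position: [0.5548, 0.3089, 0.3004]
ft_force: [-0.3, -0.7, -0.8]
width: 0.0088
position: [0.555, 0.3007, 0.4364]
ft_force: [0.3, 0.5, 1.0]
width: 0.0085
position: [0.4302, 0.3009, 0.4305]
ft_force: [0.3, 1.4, 0.4]
width: 0.009
position: [0.4338, 0.3001, 0.4307]
scene 0.58 c [0.431 0.283 0.187] dir [-0.    0.32  0.95] ends [0.431 0.268 0.143] [0.431 0.297 0.228]
wrist 0.7 c [0.435 0.303 0.244] dir [0.   0.29 0.96] ends [0.435 0.283 0.176] [0.435 0.311 0.27 ]
0.66 453 z max [0.0427 0.0892 0.0908]
rim circle [427.9 274.7] 40.610198974609375 [[0.3893 0.2469 0.0852]
 [0.467  0.3094 0.0914]]
floor [0.41359183 0.25794563 0.01038083]
rim tilt deg [-0.02302433  0.57015611]
gauge edge [0.28504816 0.29994198 0.31244575]
[0.43544773 0.29998785 0.42980946]
```

```bash
python3 -m crank '[[1,-0.55,-1.2,0,0],[1,-0.55,-1.15,0,0],[1,0,0,0,0],[1,0,0,3,0],[1,0,0,0,0]]'|grep -E 'pos|ft|wid'
python3 -c "
from h import *
T=pose();print(T[:3,3],(T[:3,:3].T@(np.array([.412,.289,.334])-T[:3,3])*100).round(2))"; python3 pen.py blue_pen scene
```

```text
position: [0.4115, 0.2883, 0.3969]
ft_force: [0.5, -0.7, -0.9]
width: 0.0084
[0.41148246 0.28829896 0.39690019] [0.08 0.07 6.29]
```

```bash
python3 -m crank '[[1,0,0,2,0],[1,0,0,2,0],[1,0,0,1.5,0],[1,0,0,0.8,0],[1,0,0,0,0]]'|grep -E 'pos|ft|wid'
python3 -m crank '[[0.87,0,0,0,0],[0.8,0,0,0,0],[0.8,0,0,0,0],[0.8,0,0,-2,0],[0.8,0,0,-4,0]]'|grep -E 'pos|ft|wid'
python3 -m crank '[[0.7,-2,0,-4,0],[0.7,-4,0,0,0],[0.7,0,0,0,0],[0.7,0,0,0,0]]'|grep -E 'pos|ft|wid'
for p in red_marker grey_marker black_marker tweezers blue_pen; do echo $p;python3 pen.py $p wrist;done;python3 mug.py; python3 look.py r wrist >/dev/null;  python3 -c "
import cv2,numpy as np
a=cv2.imread('pics/rwrist.png')[60:240,180:400];cv2.imwrite('pics/c13.png',cv2.resize(a,(733,600),interpolation=3))"
```

```text
position: [0.4116, 0.2892, 0.3366]
ft_force: [0.0, -0.4, -0.5]
width: 0.0088
position: [0.4109, 0.2884, 0.3955]
ft_force: [0.9, -1.2, -0.8]
width: 0.0189
position: [0.4117, 0.229, 0.4356]
ft_force: [0.8, 0.5, -0.1]
width: 0.0281
red_marker
wrist 0.93 c [0.434 0.292 0.108] dir [0.13 0.56 0.82] ends [0.424 0.249 0.044] [0.44  0.317 0.145]
wrist 0.72 c [0.433 0.26  0.051] dir [ 0.45 -0.13  0.88] ends [0.408 0.267 0.002] [0.454 0.254 0.093]
grey_marker
wrist 0.89 c [0.422 0.299 0.104] dir [0.13 0.36 0.92] ends [0.412 0.274 0.038] [0.426 0.311 0.135]
black_marker
wrist 0.7 c [0.452 0.306 0.115] dir [0.36 0.54 0.76] ends [0.443 0.293 0.096] [0.456 0.313 0.124]
tweezers
wrist 0.61 c [0.446 0.28  0.081] dir [-0.05  0.28  0.96] ends [0.45  0.259 0.008] [0.444 0.292 0.124]
blue_pen
wrist 0.92 c [0.407 0.291 0.088] dir [-0.03  0.45  0.89] ends [0.409 0.256 0.02 ] [0.406 0.315 0.136]
0.83 743 z max [0.0596 0.0894 0.0908]
rim circle [427.8 274.7] 40.72652053833008 [[0.3883 0.2355 0.0852]
 [0.4674 0.3131 0.0913]]
floor [0.420128   0.25890477 0.01073448]
rim tilt deg [-0.44166252  0.27415362]
gauge edge [0.28578313 0.29287768 0.3016883 ]
[0.41136344 0.23067944 0.43424581]
```

View pics/c13.png

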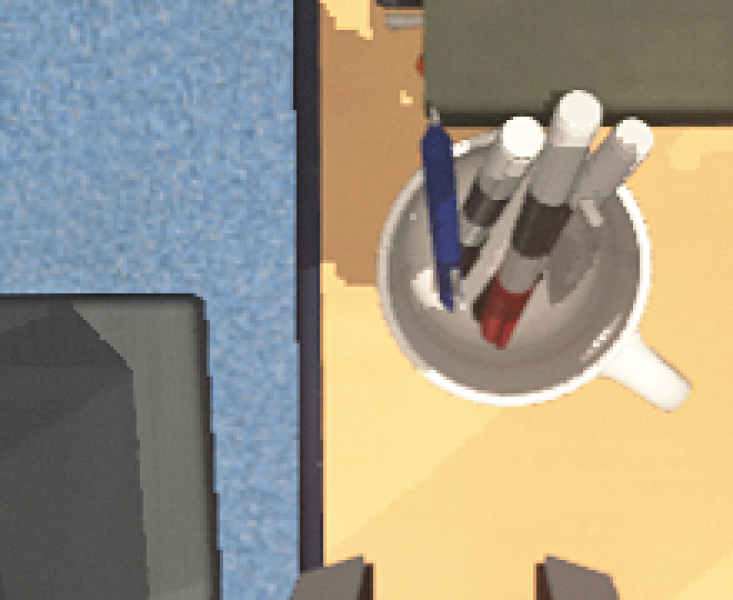

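```bash
python3 -m crank '[[1,-1.4,0.85,0,0],[1,-1.4,0.85,0,0],[1,0,0,4,0],[1,0,0,4,0],[1,0,0,4,0]]' 10|grep -E 'pos'
python3 -m crank '[[1,0,0,4,0],[1,0,0,3,0],[1,0,0,1.8,0],[1,0,0,0,0],[1,0,0,0,0]]'|grep -E 'pos|ft|wid'
python3 -m crank '[[1,0.5,0,0,0],[1,0.5,0,0,0],[1,0.5,0,0,0],[1,0.4,0,0,0],[1,0,0,0,0]]'|grep -E 'pos|ft|wid'
```

```text
position: [0.4285, 0.2022, 0.3132]
position: [0.4283, 0.2028, 0.2263]
ft_force: [0.2, 0.7, 0.7]
width: 0.0009
position: [0.4284, 0.2226, 0.227]
ft_force: [0.1, 0.8, -0.5]
width: 0.0
```

```bash
python3 -m crank '[[1,0.2,0,0,0],[1,0.15,0,0,0],[1,0.1,0,0,0],[1,0,0,0,0]]'|grep -E 'pos|ft'; for i in 1 2; do python3 -m crank '[[1,0.1,0,0,0],[1,0,0,0,0]]'|grep -E 'pos|ft'; done
```

```text
position: [0.4284, 0.2256, 0.2263]
ft_force: [-1.1, -5.4, 3.6]
position: [0.4284, 0.2264, 0.2262]
ft_force: [-1.1, -6.0, 4.1]
position: [0.4284, 0.2273, 0.2263]
ft_force: [-0.6, -6.0, 4.7]
```

```bash
for i in 1 2; do python3 -m crank '[[1,0.06,0,0,0],[1,0,0,0,0]]'|grep -E 'pos|ft'; done
```

```text
position: [0.4284, 0.2278, 0.2262]
ft_force: [-1.3, -7.9, 3.5]
position: [0.4284, 0.228, 0.2261]
ft_force: [-0.9, -10.4, 5.4]
```

Flush; retreat and check.

```bash
python3 -m crank '[[1,-0.5,0,0,0],[1,-2,0,0,0],[1,-2,0,0,0],[1,0,0,-4,0],[1,0,0,-4,0]]'|grep -E 'pos|ft'
python3 -m crank '[[1,0,0,-4,0],[1,0,0,-4,0],[1,0,0,-3,0],[1,0,0,0,0]]'|grep -E 'pos|ft'
for p in red_marker grey_marker black_marker tweezers blue_pen; do echo $p;python3 pen.py $p wrist;done;python3 mug.py; python3 look.py s wrist top|grep -E 'screw|tape|reel';  python3 -c "
import cv2,numpy as np
a=cv2.imread('pics/swrist.png')[20:220,200:400];cv2.imwrite('pics/c14.png',cv2.resize(a,(600,600),interpolation=3))
from bench import sense;print(sense()['time_s'])"
```

```text
position: [0.4279, 0.183, 0.306]
ft_force: [1.3, 0.3, 0.4]
position: [0.429, 0.185, 0.4217]
ft_force: [0.8, 0.9, -0.3]
red_marker
wrist 0.86 c [0.434 0.292 0.107] dir [0.13 0.54 0.83] ends [0.424 0.249 0.041] [0.441 0.317 0.146]
grey_marker
wrist 0.85 c [0.423 0.299 0.102] dir [0.12 0.33 0.94] ends [0.414 0.275 0.033] [0.427 0.311 0.135]
black_marker
wrist 0.6 c [0.453 0.305 0.112] dir [0.24 0.46 0.86] ends [0.435 0.27  0.047] [0.457 0.312 0.125]
tweezers
blue_pen
wrist 0.86 c [0.408 0.292 0.089] dir [-0.03  0.44  0.9 ] ends [0.411 0.259 0.022] [0.406 0.315 0.136]
top tape 0.44 [323, 177, 344, 194] [ 0.5686 -0.0236] 172.6 [0.0534 0.0506] [0.001  0.0164 0.0206]
top solder_reel 0.84 [445, 185, 469, 202] [ 0.5355 -0.4103] 109.6 [0.068  0.0524] [0.0001 0.0385 0.0436]
76.5833Traceback (most recent call last):
  File "mug.py", line 2, in <module>
    f=frame('wrist');W=cloud(f);save(f,'mug%.0f.png'%(100*sense()['time_s']));r=cut_out('wrist','mug')[0];P=W[r['region']]
                                                                                ~~~~~~~~~~~~~~~~~~~~~~^^^
IndexError: list index out of range
```

View pics/c14.png

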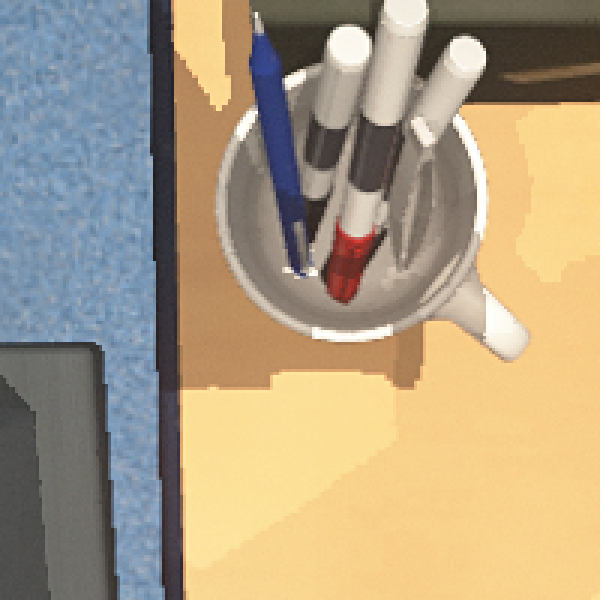

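```bash
python3 mug.py && python3 -c "
from bench import hand_in;print(hand_in())"
```

```text
0.79 831 z max [0.0601 0.0895 0.0908]
rim circle [428.5 277.4] 40.2269401550293 [[0.3891 0.2378 0.0854]
 [0.4678 0.314  0.0912]]
floor [0.42686662 0.26315613 0.01016874]
rim tilt deg [-0.19457563 -0.02859486]
gauge edge [0.28631568 0.28923632 0.29367879]
[0.42846822 0.1842007  0.41633193]
the job is handed in; nothing more can be done
None
```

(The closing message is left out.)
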